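Pack out the doll-head tote in the roller bay

TASK

Push the tote with the doll head along the rollers, between the two grey posts, until it is against the end stop. Then pack the gap between the posts and the tote: stand one spacer, or both if one is not enough, upright in it across the posts, and press the wedge, thin edge down, into what is left until it jams tight before reaching the bottom, so that posts, spacers, wedge, tote and stop are all pressed together. Finish while still gripping the wedge and holding it pressed in; leave the shoes and the hairbrush where they lie.

Things in the scene. Friction and masses are not known exactly. Their poses are not given: they have to be found in the camera images.
- bay (a point): Fixed point of the roller row, midway between the two grey posts, in the plane of their bay-side faces, at roller-top height (50 mm above the table). y points along the row in the push direction (roughly world +y), x across it, z up. The spacer gap lies at y > 0. From y = -2 to 48 mm is a flat steel sill, 190 mm wide, 1 mm below the roller tops: spacers stand on it.
- posts: The two grey posts (fixed), at x = +-63 to +-95 mm, y = -20 to 0, 115 mm high from the table. Origin on the table right under bay, same axes.
- conveyor: The roller row: free-turning rollers across x. Origin and axes as posts. Guide rails 126 mm apart, reaching 20 mm above the rollers, run from y = -290 mm to the posts; none over the sill; in the bay (y = 59 to 184 mm) they are 134 mm apart.
- stop: Grey end stop, fixed across the row; origin at table level under the middle of the face that the tote meets (it looks to -y; axes as bay), face 54 to 114 mm above the table. Its place along the row differs: with the tote (140 mm long) against it, the gap between the plane of the posts' faces and the tote's tail is 28 to 44 mm.
- tote_tail (a point): Grey open tote, 120 mm wide (x), 140 long (y), 70 high, loose on the rollers (rim 120 mm above the table), 0.3 to 0.65 kg with the peach doll head in it (head and hair bun reach 165 mm above the table, 20 mm ahead of the tote's middle). This point: middle of its rear (-y) wall's outside, 30 mm above its underside. y towards the stop, z up.
- tote_nose (a point): Middle of the outside of the tote's front (+y) wall, 30 mm above its underside; same axes. It meets the stop.
- spacer_a_tab (a point): Off-white spacer plate on edge in a slot of the plywood rack: 160 mm long (x), 10 thick (y), 77 high, 0.11 kg; on its top edge a grip tab 28 (x) x 10 x 42 mm high. This point: middle of the tab, 98 mm above the underside; the plate's middle lies 55 mm in +x from it. Grip the tab from above on its two x ends.
- spacer_b_tab (a point): Second spacer, the same but with its tab at the +x end: the plate's middle lies 55 mm in -x from this point (middle of the tab, 98 mm above the underside).
- wedge_tab (a point): Off-white wedge in the rack, thin edge down: 76 mm long (x), 75 high, 0.10 kg; -y face flat and upright, +y face sloping: 5 mm thick at the bottom to 27.5 mm at the top. Above it a grip tab 44 (x) x 14 (y) x 42 mm high. This point: middle of the tab, 96 mm above the bottom edge, 12.75 mm in +y from the flat face. Grip the tab from above on its x ends.
- wedge_toe (a point): Middle of the wedge's bottom edge, 2.5 mm in +y from the flat face; axes as wedge_tab. Pressed down with 10 to 15 N into a gap of 8 to 24 mm the wedge jams on the tote's rim; in a wider gap it drops loose onto the sill. Bring its flat face up against the spacers before pressing, so that it bears on both sides.
- rack: Plywood rack (fixed), 172 x 137 mm, 31 mm high, origin under its middle. Three slots along x, 25 mm deep (floor 6 mm above the table), 13.5 mm wide, 50 mm apart, hold the spacers and the wedge in any order.
- spacer_a: The spacer with its tab at -x; origin at the middle of its underside, x along the plate, y through its thickness.
- spacer_b: The spacer with its tab at +x; origin at the middle of its underside, x along the plate, y through its thickness.
- wedge: The wedge; origin on its bottom edge's level, 6.25 mm in +y from the flat face, z up.
- tote: The tote; origin at the middle of its underside, y towards the stop.
- shoe_l_mid (a point): Glossy black doll shoe, 55 x 24 x 22 mm, its middle. Leave alone.
- shoe_r_mid (a point): The other black doll shoe, its middle. Leave alone.
- hairbrush_mid (a point): Lilac hairbrush, 138 mm long, its middle. Leave alone.
Not all that is in view belongs to the job. Leave any yellow look-alike of the tote alone.

How it is judged (in metres and radians):
On the way, in this order (a step that is already met when the one before it is completed fails the run):
1. the tote has been pushed through between the posts and stands within 6 mm of the end stop (y of tote_nose in the frame of stop above -0.006 m), for 0.2 s.
2. a spacer stands upright on the sill in the gap between the posts and the tote (((y of spacer_a_tab in the frame of bay between 0 and 0.05 m and height (world z) of spacer_a_tab below 0.154 m and angle between spacer_a_tab's own z axis and vertical below 0.25 rad) or (y of spacer_b_tab in the frame of bay between 0 and 0.05 m and height (world z) of spacer_b_tab below 0.154 m and angle between spacer_b_tab's own z axis and vertical below 0.25 rad))), for 0.2 s.
At the end, for the whole second after the job is handed in: Tote within 6 mm of the stop; tote on stop, a spacer on the posts and wedge on a spacer each press over 1.5 N; a spacer stands upright (0.25 rad) on the sill; wedge upright (0.25 rad), still, bottom edge 2.5 mm or more above the sill and 5 mm below the rim, gripped with over 2 N (y of tote_nose in the frame of stop above -0.006 m and contact force between tote and stop above 1.5 N and contact force between any of spacer_a, spacer_b and posts above 1.5 N and contact force between any of spacer_a, spacer_b and wedge above 1.5 N and ((y of spacer_a_tab in the frame of bay between 0 and 0.05 m and height (world z) of spacer_a_tab below 0.154 m and angle between spacer_a_tab's own z axis and vertical below 0.25 rad) or (y of spacer_b_tab in the frame of bay between 0 and 0.05 m and height (world z) of spacer_b_tab below 0.154 m and angle between spacer_b_tab's own z axis and vertical below 0.25 rad)) and contact force between the fingers and wedge above 2 N and height (world z) of wedge_toe between 0.0515 and 0.115 m and angle between wedge_toe's own z axis and vertical below 0.25 rad and linear speed of each of wedge, tote below 0.02 m/s); the arm keeps its last pose, push and grip.
It fails at once if a shoe or the hairbrush is moved by more than 30 mm (distance of any of shoe_l_mid, shoe_r_mid, hairbrush_mid from where it was at the start of the episode above 0.03 m).
It fails at once if the tote is tipped by more than 0.35 rad (angle between tote's own z axis and vertical above 0.35 rad).
It also fails if it takes over 72 s, if anything falls off the work surface, if the arm or the gripper's body presses on something with over 40 N, if the wrist force passes 120 N, or if a joint passes its speed limit or range.

ROBOT

A 7-joint arm with a two-finger parallel gripper is mounted at the origin on the work surface. World frame = base frame: x ahead of the robot, y to its left, z up, the work surface at z = 0. Lengths are in mm, angles in rad, forces in N, time in s.
With the tool pointing down it reaches from about 400 to 875 mm from the base axis. Payload 6.5 kg.
Tool frame: the origin (TCP) lies at the very end of the fingers, on their centre line; the grasp point (between the pads) lies 19 mm behind it (env.grip_point_offset is the y of the grasp point in the tool frame, in mm); y points along the fingers, x is the direction in which the jaws open and shut, and the axes are right-handed (so a half turn about y gives the same grasp; the last joint's range is limited). The gripper opens to 85 mm and grips with 20 to 120 N. Pads are 22 mm wide; open, the fingers measure 114 mm over their backs; the gripper's body (76 mm by 85 mm) begins 54 mm behind the grasp point. The pads swing forward as they close: fully open they stand 13 mm farther back than shut.
Start: joints at [-1.184, 0.536, -0.004, 1.538, 0.003, 1.067, -0.071], TCP at [284.36, 584.491, 231.29] pointing down, gripper open.
Joint ranges: [-2.7, 2.7], [-0.37, 2.16], [-1.27, 1.26], [0.24, 2.4], [-1.31, 4.45], [0.19, 1.91], [-2.76, 2.76]. Speed limits (rad/s): [2.39, 2.39, 3.14, 3.14, 3.14, 3.14, 3.14].

INTERFACE

Orientations are given as a unit quaternion [x, y, z, w].
In Python, from rig import readout, vision, env gives the robot as it stands.
- The arm moves only by the tool servo_tool, never from a script. Its argument "plan" is a list of rows, each an object of numbers: "dx", "dy", "dz": the shift along the tool's x, y, z in mm; "ax", "ay", "az": the turn, a rotation vector about the tool's x, y, z in degrees; "grip": the opening, from 0 (shut) to 1 (fully open). In form: [{"dx": .., "dy": .., "dz": .., "ax": .., "ay": .., "az": .., "grip": ..}, ...]. A call has 1 to 5 rows; each row shifts and turns the commanded pose from where the row before left it, along the tool's axes as they then stand; what a row does not reach is not made up. A row lasts 1/10 s, in which the tool goes at most 50 mm and 8.59 degrees, less where a joint would pass 70% of its speed; a pose out of reach is approached as far as the arm can. A call is refused whole if a number of a shift passes 50 or a number of a turn 8.59, either way. A call with a gripper value outside its range is refused whole. The fingers move at their own pace and stop on an object; the grip force is fixed at half the most. Time passes only in rows, so rows that do not move let the fingers close. It gives the time, the measured TCP pose, the force and the opening at its end, in the units of the state.
- readout.get_state(): the state, without advancing time (a new reading comes with each control period).
- vision.get_image(name): name is "scene" or "top"; returns the picture (480x640x3 uint8, red, green, blue); there is no depth.
- vision.calibration(name): a dict with "mtx" (3x3 intrinsics, pixels), "rvec" (rotation vector, rad) and "tvec" (3), from world to camera coordinates, as OpenCV has them. Camera axes: x right, y down, z forward; pixel columns grow to the right and rows downward; lengths in mm; the calibration is good to about 2 mm. A picture is of the moment at which its call begins. calibration takes no time and is no camera call.
- env.job_done(): hands the job in, once; it reports no verdict.
The state is a dict: "time_s": time; "qpos": joint angles; "qd": joint speeds; "effort": joint torques, N m; "ee_pos": TCP position; "tcp_rot": TCP orientation; "ft_force": force on the tool from outside, world axes, zero at the start; "ft_torque": the same for the moment, N m; "grip_width": opening from 0.0 (shut) to 1.0 (fully open).
Only numpy, scipy, OpenCV 4.12 (cv2) and the standard library are available. Lean on these libraries where they do the work, as an engineer would, in place of code of your own. Each camera call takes 0.05 s, during which the arm holds its last target.

## Working session

There is one attempt and no reset: what is moved stays moved. The work goes in short steps, Python scripts to look and compute and a tool call to move; the robot and the scene stay as the last step left them, time stands still between calls to the robot, and variables do not carry over. Pictures are saved under pics/ and viewed, and the job is handed in when it is done.

Besides the shell and the picture viewer there is one more tool, called in YAML: its name, and indented under it one key for each argument. servo_tool: Moves the arm, as the interface text tells. Its arguments: {"type":"object","properties":{"plan":{"type":"array","items":{"type":"object","properties":{"dx":{"type":"number"},"dy":{"type":"number"},"dz":{"type":"number"},"ax":{"type":"number"},"ay":{"type":"number"},"az":{"type":"number"},"grip":{"type":"number"}}}}},"required":["plan"]}

```bash
ls; mkdir -p pics; python3 - <<'E'
from rig import readout, vision, env
import cv2
for n in ("scene","top"):
    im=vision.get_image(n); cv2.imwrite(f"pics/{n}0.png",im[:,:,::-1])
    c=vision.calibration(n); print(n,c)
print(readout.get_state(), env.grip_point_offset)
E
```

```text
pics
scene {'mtx': array([[513.9093511 ,   0.        , 313.72550356],
       [  0.        , 513.9093511 , 233.93248805],
       [  0.        ,   0.        ,   1.        ]]), 'rvec': array([ 1.337341  ,  2.28000336, -0.89397759]), 'tvec': array([ 302.06207853, -249.30504423, 1543.71790719])}
top {'mtx': array([[560.45906643,   0.        , 324.94652326],
       [  0.        , 560.45906643, 237.8449815 ],
       [  0.        ,   0.        ,   1.        ]]), 'rvec': array([ 2.11064924, -2.10344296,  0.1852019 ]), 'tvec': array([ -31.81944774,  532.86670287, 1105.50368592])}
{'time_s': 0.1, 'qpos': array([-1.18420342,  0.53709517, -0.00442576,  1.53878068,  0.00263394,
        1.06734925, -0.07120829]), 'qd': array([ 0.00029202, -0.00105818, -0.00081662, -0.00120645,  0.00136841,
       -0.00077359, -0.00247161]), 'effort': array([ 2.46568656e-03, -5.84560025e+01,  1.05177071e+00, -2.59774768e+01,
        1.26420587e-02,  4.61025324e-03, -3.27234875e-05]), 'ee_pos': array([284.13335719, 583.95373247, 230.49529142]), 'tcp_rot': array([ 0.59981197,  0.37457142, -0.37548376, -0.59911084]), 'ft_force': array([0.09590888, 0.26125712, 0.20395347]), 'ft_torque': array([ 0.01633443, -0.00872435, -0.04572273]), 'grip_width': 0.9979190191398353} -18.700000000000003
```

View pics/scene0.png

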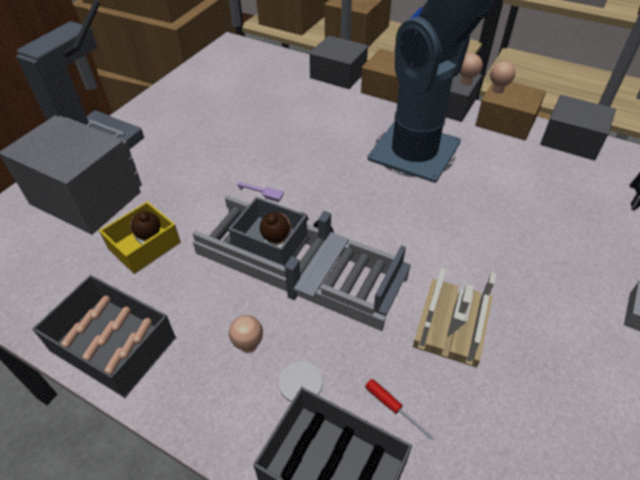

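View pics/top0.png

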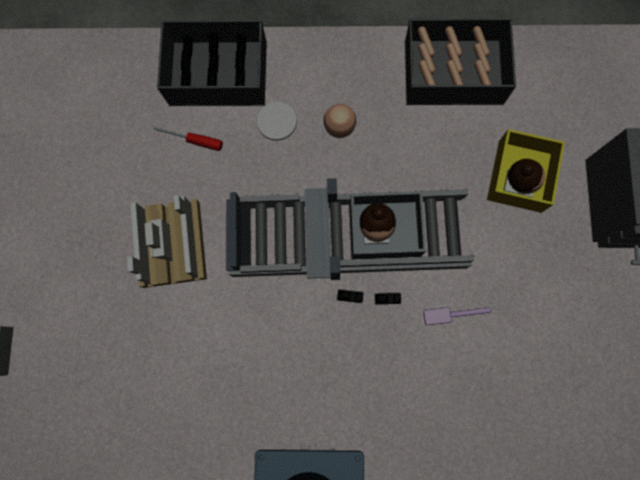

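```bash
python3 - <<'E'
import cv2
t=cv2.imread("pics/top0.png"); s=cv2.imread("pics/scene0.png")
cv2.imwrite("pics/t_r.png",cv2.resize(cv2.convertScaleAbs(t[190:300,115:215],alpha=1.6),None,fx=5.4,fy=5.4,interpolation=cv2.INTER_CUBIC))
cv2.imwrite("pics/t_c.png",cv2.resize(cv2.convertScaleAbs(t[170:290,215:480],alpha=1.8),None,fx=3,fy=3,interpolation=cv2.INTER_CUBIC))
cv2.imwrite("pics/s_r.png",cv2.resize(s[260:370,400:510],None,fx=5.4,fy=5.4,interpolation=cv2.INTER_CUBIC))
cv2.imwrite("pics/s_c.png",cv2.resize(s[180:340,180:420],None,fx=3.3,fy=3.3,interpolation=cv2.INTER_CUBIC))
E
```

```text
(no output)
```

View pics/t_r.png

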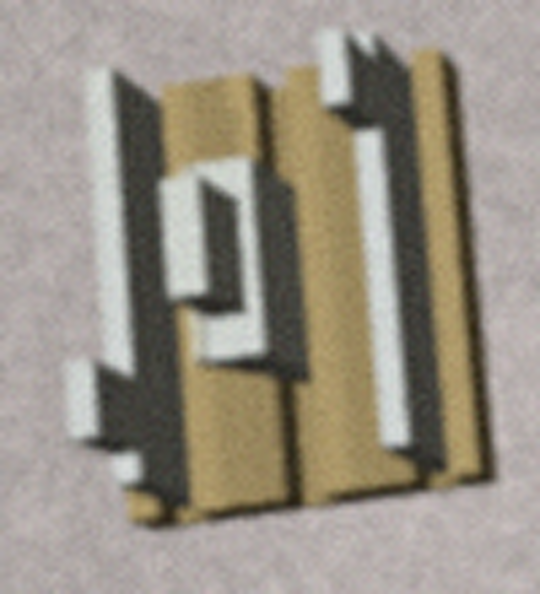

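View pics/t_c.png

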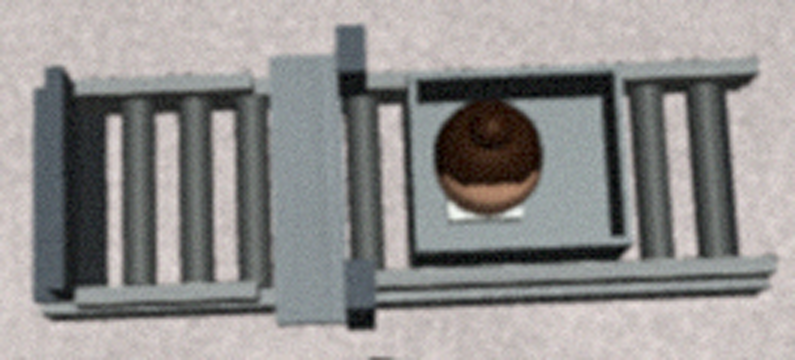

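View pics/s_r.png

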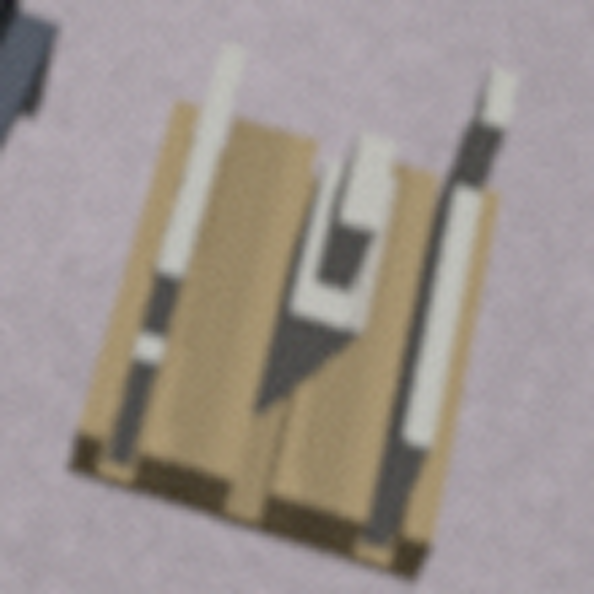

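View pics/s_c.png

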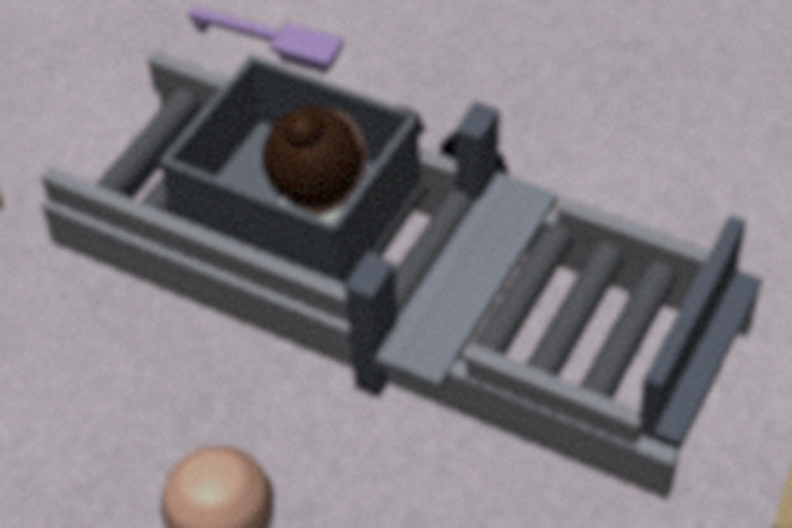

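```bash
cat > h.py <<'E'
import numpy as np, cv2
from rig import readout, vision, env
C={n:vision.calibration(n) for n in("scene","top")}
def ray(n,uv):
    c=C[n]; R,_=cv2.Rodrigues(c["rvec"])
    p=cv2.undistortPoints(np.array([[uv]],float),c["mtx"],None)[0,0]
    d=R.T@np.array([p[0],p[1],1.]); o=-R.T@np.ravel(c["tvec"]); return o,d
def onz(n,uv,z):
    o,d=ray(n,uv); return o+d*(z-o[2])/d[2]
def proj(n,P):
    c=C[n]; return cv2.projectPoints(np.array(P,float).reshape(-1,1,3),c["rvec"],c["tvec"],c["mtx"],None)[0][:,0]
def tri(a,b):
    (o1,d1),(o2,d2)=ray("top",a),ray("scene",b)
    A=np.array([d1,-d2]).T; s=np.linalg.lstsq(A,o2-o1,rcond=None)[0]
    p,q=o1+s[0]*d1,o2+s[1]*d2; return (p+q)/2,np.linalg.norm(p-q)
E
python3 - <<'E'
from h import *
np.set_printoptions(precision=1,suppress=True)
def Z(x,y,f,x0,y0): return ((x+.5)/f-.5+x0,(y+.5)/f-.5+y0)
tr=lambda x,y:Z(x,y,5.4,115,190); tc=lambda x,y:Z(x,y,3,215,170)
sr=lambda x,y:Z(x,y,5.4,400,260); sc=lambda x,y:Z(x,y,3.3,180,180)
print("cam", ray("top",(0,0))[0], ray("scene",(0,0))[0])
for nm,p,z in [("a tab",(65,362),125),("a tab",(97,360),125),("a tab",(100,438),125),("a tab",(70,440),125),
 ("b",(316,30),125),("b",(347,28),125),("b",(352,108),125),("b",(321,104),125),
 ("w",(160,180),123),("w",(200,176),123),("w",(208,297),123),("w",(169,299),123),
 ("wtop",(250,158),81),("wtop",(268,354),81),("wtop",(200,362),81),
 ("a pl",(86,68),83),("a pl",(113,70),83),("a pl",(140,480),83),("b pl",(357,130),83),("b pl",(382,446),83),("b pl",(410,446),83),
 ("rack",(415,48),31),("rack",(440,48),31),("rack",(494,478),31),("rack",(130,525),31)]:
    print(nm,onz("top",tr(*p),z))
print("scene")
for nm,p,z in [("a tab",(490,65),125),("a",(518,70),125),("a",(505,127),125),("a",(483,122),125),
  ("w",(360,132),123),("w",(395,137),123),("w",(372,228),123),("w",(340,220),123),("wtop",(290,315),81),("wtop",(355,335),81),
  ("b pl",(222,42),83),("b pl",(245,47),83),("b pl",(180,278),83),("b pl",(157,272),83),("a pl",(403,443),83),("a pl",(430,447),83)]:
    print(nm,onz("scene",sr(*p),z))
print("conv")
for nm,p,z in [("postU",(336,27),115),("postU",(363,25),115),("postU",(366,66),115),("postU",(339,68),115),
 ("postL",(345,262),115),("postL",(372,260),115),("postL",(375,302),115),("postL",(348,305),115),
 ("sill",(270,57),49),("sill",(334,57),49),("sill",(277,325),49),("sill",(345,322),49),
 ("stop",(46,68),114),("stop",(68,68),114),("stop",(70,292),114),("stop",(50,300),114),
 ("toterim",(408,72),120),("toterim",(620,66),120),("toterim",(630,240),120),("toterim",(413,250),120)]:
    print(nm,onz("top",tc(*p),z))
print("scene")
for nm,p,z in [("postN",(348,262),115),("postN",(368,253),115),("postN",(394,265),115),("postN",(375,290),115),
 ("postF",(460,125),115),("postF",(475,103),115),("postF",(498,110),115),("postF",(485,140),115),
 ("stop",(735,215),114),("stop",(743,222),114),("stop",(645,380),114),("stop",(660,385),114),
 ("rim",(160,163),120),("rim",(250,57),120),("rim",(420,118),120),("rim",(345,230),120)]:
    print(nm,onz("scene",sc(*p),z))
E
```

```text
cam [ 305.2  -56.6 1187.7] [1204.5  355.   979.6]
a tab [480.9 352.3 125. ]
a tab [481.6 340.8 125. ]
a tab [453.4 337.7 125. ]
a tab [452.7 348.4 125. ]
b [604.2 269.  125. ]
b [604.9 257.7 125. ]
b [574.8 254.1 125. ]
b [576.3 265.5 125. ]
w [548.3 323.4 123. ]
w [549.8 308.8 123. ]
w [505.1 302.9 123. ]
w [504.3 317.  123. ]
wtop [566.4 304.7  81. ]
wtop [491.3 293.1  81. ]
wtop [488.3 318.5  81. ]
a pl [601.1 369.   83. ]
a pl [600.3 358.6  83. ]
a pl [443.7 337.2  83. ]
b pl [576.8 264.   83. ]
b pl [456.6 247.9  83. ]
b pl [456.6 237.5  83. ]
rack [623.2 257.8  31. ]
rack [623.2 247.8  31. ]
rack [451.4 218.   31. ]
rack [432.7 358.4  31. ]
scene
a tab [451.1 335.9 125. ]
a [448.3 346.  125. ]
a [477.6 349.6 125. ]
a [479.3 341.6 125. ]
w [504.7 302.2 123. ]
w [500.6 314.6 123. ]
w [545.2 320.2 123. ]
w [547.4 308.7 123. ]
wtop [566.3 304.1  81. ]
wtop [562.9 328.4  81. ]
b pl [455.  235.8  83. ]
b pl [452.9 245.   83. ]
b pl [572. 262.  83.]
b pl [573.7 253.4  83. ]
a pl [600.4 358.4  83. ]
a pl [597.3 367.5  83. ]
conv
postU [640.9 -34.2 115. ]
postU [642.2 -52.2 115. ]
postU
[... 184 characters left out ...]
9.5 -31.5  49. ]
sill [449.9   6.3  49. ]
sill [452.1 -40.   49. ]
stop [613.  158.5 114. ]
stop [613.  143.8 114. ]
stop [462.7 137.1 114. ]
stop [457.5 149.8 114. ]
toterim [608.4 -81.8 120. ]
toterim [ 612.4 -220.8  120. ]
toterim [ 496.4 -224.   120. ]
toterim [489.7 -84.6 120. ]
scene
postN [622.4 -63.6 115. ]
postN [609.4 -56.1 115. ]
postN [610.  -35.7 115. ]
postN [634.  -35.8 115. ]
postF [477.  -60.1 115. ]
postF [452.6 -61.4 115. ]
postF [450.9 -43.5 115. ]
postF [481.4 -37.5 115. ]
stop [461.  143.3 114. ]
stop [464.1 150.4 114. ]
stop [613.5 147.8 114. ]
stop [612.5 157.5 114. ]
rim [ 613.  -222.4  120. ]
rim [ 494.5 -227.1  120. ]
rim [488.8 -85.9 120. ]
rim [603.2 -77.5 120. ]
```

```bash
cat >> h.py <<'E'
from scipy.spatial.transform import Rotation as Ro
def go(x,y,z,yaw):
    "delta from measured pose to tool-down pose with jaw axis at yaw; in tool axes"
    s=readout.get_state(); R=Ro.from_quat(s["tcp_rot"]); M=R.as_matrix()
    best=None
    for k in (0,np.pi):
        xx=np.array([np.cos(yaw+k),np.sin(yaw+k),0]); yy=np.array([0,0,-1.]); T=Ro.from_matrix(np.array([xx,yy,np.cross(xx,yy)]).T)
        rv=(R.inv()*T).as_rotvec(degrees=True)
        if best is None or np.linalg.norm(rv)<np.linalg.norm(best[0]): best=(rv,T)
    d=np.array([x,y,z])-s["ee_pos"]
    np.set_printoptions(precision=2,suppress=True)
    print("t",s["time_s"],"ee",s["ee_pos"],"rotvec deg",best[0],"F",s["ft_force"],"g",s["grip_width"])
    print("shift in present tool axes",M.T@d," in target tool axes",best[1].inv().apply(d)," dist",np.linalg.norm(d))
    print("tool x axis",M[:,0],"tool z",M[:,2])
E
python3 -c "
from h import *
go(557,-275,230,0.041)"
```

```text
t 0.1 ee [284.13 583.95 230.5 ] rotvec deg [ 0.06 61.71 -0.08] F [0.1  0.26 0.2 ] g 0.9979190191398353
shift in present tool axes [-653.06    1.65 -621.1 ]  in target tool axes [ 237.43    0.5  -869.42]  dist 901.2535517792669
tool x axis [ 0.44  0.9  -0.  ] tool z [-0.9   0.44 -0.  ]
```

servo_tool:
  plan:
    - {"ay": 8.5, "grip": 0.5}
    - {"ay": 8.5, "grip": 0.5}
    - {"ay": 8.5, "grip": 0.5}
    - {"ay": 8.5, "grip": 0.5}
    - {"ay": 8.5, "grip": 0.5}

```text
validation failed for argument at $.pl...
```

servo_tool:
  plan:
    - {"ay": 8.5, "grip": 0.5}
    - {"ay": 8.5, "grip": 0.5}
    - {"ay": 2.2, "dz": -30, "dx": 15, "grip": 0.5}
    - {"dz": -45, "dx": 20, "grip": 0.5}
    - {"dz": -45, "dx": 20, "grip": 0.5}

```text
validation failed for argument at $.pl...
```

```bash
python3 -c "
from h import *
go(557,-275,230,0.041)"
```

```text
t 0.1 ee [284.13 583.95 230.5 ] rotvec deg [ 0.06 61.71 -0.08] F [0.1  0.26 0.2 ] g 0.9979190191398353
shift in present tool axes [-653.06    1.65 -621.1 ]  in target tool axes [ 237.43    0.5  -869.42]  dist 901.2535517792669
tool x axis [ 0.44  0.9  -0.  ] tool z [-0.9   0.44 -0.  ]
```

servo_tool:
  plan:
    - {"dx": 0, "dy": 0, "dz": 0, "ax": 0, "ay": 8.5, "az": 0, "grip": 0.5}
    - {"dx": 0, "dy": 0, "dz": 0, "ax": 0, "ay": 8.5, "az": 0, "grip": 0.5}
    - {"dx": 0, "dy": 0, "dz": 0, "ax": 0, "ay": 8.5, "az": 0, "grip": 0.5}
    - {"dx": 0, "dy": 0, "dz": 0, "ax": 0, "ay": 8.5, "az": 0, "grip": 0.5}
    - {"dx": 0, "dy": 0, "dz": 0, "ax": 0, "ay": 8.5, "az": 0, "grip": 0.5}

```text
time_s: 0.6
ee_pos: [284.2, 584.1, 230.8]
tcp_rot: [0.695, 0.13, -0.13, -0.695]
ft_force: [0.5, 1.3, -0.3]
grip_width: 0.497
```

servo_tool:
  plan:
    - {"dx": 0, "dy": 0, "dz": 0, "ax": 0, "ay": 8.5, "az": 0, "grip": 0.5}
    - {"dx": 0, "dy": 0, "dz": 0, "ax": 0, "ay": 8.5, "az": 0, "grip": 0.5}
    - {"dx": 15, "dy": 0, "dz": -30, "ax": 0, "ay": 2.2, "az": 0, "grip": 0.5}
    - {"dx": 20, "dy": 0, "dz": -45, "ax": 0, "ay": 0, "az": 0, "grip": 0.5}
    - {"dx": 20, "dy": 0, "dz": -45, "ax": 0, "ay": 0, "az": 0, "grip": 0.5}

```text
time_s: 1.1
ee_pos: [345.4, 466.2, 230.7]
tcp_rot: [0.707, 0.015, -0.015, -0.707]
ft_force: [1.5, -0.1, 0.2]
grip_width: 0.5
```

```bash
python3 -c "
from h import *
go(557,-275,230,0.041)"
```

```text
t 1.1 ee [345.42 466.18 230.72] rotvec deg [ 0.05  0.1  -0.01] F [ 1.49 -0.14  0.18] g 0.5000500691776399
shift in present tool axes [ 179.68    1.32 -749.55]  in target tool axes [ 181.02    0.72 -749.23]  dist 770.7890606188727
tool x axis [ 1.    0.04 -0.  ] tool z [-0.04  1.   -0.  ]
```

servo_tool:
  plan:
    - {"dx": 22, "dy": 0, "dz": -47, "ax": 0, "ay": 0, "az": 0, "grip": 0.5}
    - {"dx": 22, "dy": 0, "dz": -47, "ax": 0, "ay": 0, "az": 0, "grip": 0.5}
    - {"dx": 22, "dy": 0, "dz": -47, "ax": 0, "ay": 0, "az": 0, "grip": 0.5}
    - {"dx": 22, "dy": 0, "dz": -47, "ax": 0, "ay": 0, "az": 0, "grip": 0.5}
    - {"dx": 22, "dy": 0, "dz": -47, "ax": 0, "ay": 0, "az": 0, "grip": 0.5}

```text
time_s: 1.6
ee_pos: [460.9, 243.7, 231.2]
tcp_rot: [-0.707, -0.015, 0.015, 0.707]
ft_force: [1.6, 0.1, -0.7]
grip_width: 0.5
```

servo_tool:
  plan:
    - {"dx": 14, "dy": 0, "dz": -48, "ax": 0, "ay": 0, "az": 0, "grip": 0.5}
    - {"dx": 14, "dy": 0, "dz": -48, "ax": 0, "ay": 0, "az": 0, "grip": 0.5}
    - {"dx": 14, "dy": 0, "dz": -48, "ax": 0, "ay": 0, "az": 0, "grip": 0.5}
    - {"dx": 14, "dy": 0, "dz": -48, "ax": 0, "ay": 0, "az": 0, "grip": 0.5}
    - {"dx": 14, "dy": 0, "dz": -48, "ax": 0, "ay": 0, "az": 0, "grip": 0.5}

```text
time_s: 2.1
ee_pos: [540.5, 6.9, 231.2]
tcp_rot: [-0.707, -0.015, 0.015, 0.707]
ft_force: [1.8, 0.2, -0.4]
grip_width: 0.5
```

servo_tool:
  plan:
    - {"dx": 0, "dy": 0, "dz": -48, "ax": 0, "ay": 0, "az": 0, "grip": 0.5}
    - {"dx": 0, "dy": 0, "dz": -48, "ax": 0, "ay": 0, "az": 0, "grip": 0.5}
    - {"dx": 0, "dy": 0, "dz": -48, "ax": 0, "ay": 0, "az": 0, "grip": 0.5}
    - {"dx": 0, "dy": 0, "dz": -48, "ax": 0, "ay": 0, "az": 0, "grip": 0.5}
    - {"dx": 0, "dy": 0, "dz": -48, "ax": 0, "ay": 0, "az": 0, "grip": 0.5}

```text
time_s: 2.6
ee_pos: [549.9, -232.8, 231.0]
tcp_rot: [-0.707, -0.015, 0.015, 0.707]
ft_force: [1.3, -0.7, -0.5]
grip_width: 0.505
```

```bash
python3 -c "
from h import *
go(557,-275,82,0.041)"
```

```text
t 2.6 ee [ 549.89 -232.76  231.03] rotvec deg [-0.02  0.03 -0.02] F [ 1.25 -0.67 -0.54] g 0.5045156750432599
shift in present tool axes [  5.41 149.01 -42.55]  in target tool axes [  5.37 149.03 -42.49]  dist 155.06325456677644
tool x axis [ 1.    0.04 -0.  ] tool z [-0.04  1.    0.  ]
```

servo_tool:
  plan:
    - {"dx": 5.4, "dy": 0, "dz": -43, "ax": 0, "ay": 0, "az": 0, "grip": 0.5}
    - {"dx": 0, "dy": 49, "dz": 0, "ax": 0, "ay": 0, "az": 0, "grip": 0.5}
    - {"dx": 0, "dy": 49, "dz": 0, "ax": 0, "ay": 0, "az": 0, "grip": 0.5}
    - {"dx": 0, "dy": 40, "dz": 0, "ax": 0, "ay": 0, "az": 0, "grip": 0.5}
    - {"dx": 0, "dy": 11, "dz": 0, "ax": 0, "ay": 0, "az": 0, "grip": 0.5}

```text
time_s: 3.1
ee_pos: [554.2, -272.0, 77.6]
tcp_rot: [-0.706, -0.012, 0.017, 0.708]
ft_force: [-0.5, -0.3, 0.1]
grip_width: 0.499
```

servo_tool:
  plan:
    - {"dx": 0, "dy": 0, "dz": 20, "ax": 0, "ay": 0, "az": 0, "grip": 0.5}
    - {"dx": 0, "dy": 0, "dz": 8, "ax": 0, "ay": 0, "az": 0, "grip": 0.5}
    - {"dx": 0, "dy": 0, "dz": 8, "ax": 0, "ay": 0, "az": 0, "grip": 0.5}
    - {"dx": 0, "dy": 0, "dz": 8, "ax": 0, "ay": 0, "az": 0, "grip": 0.5}
    - {"dx": 0, "dy": 0, "dz": 8, "ax": 0, "ay": 0, "az": 0, "grip": 0.5}

```text
time_s: 3.6
ee_pos: [556.3, -222.8, 83.6]
tcp_rot: [0.708, 0.015, -0.013, -0.706]
ft_force: [0.1, -2.7, 2.0]
grip_width: 0.504
```

```bash
python3 -c "
from h import *
go(541,128,82,0.041)
cv2.imwrite('pics/s1.png',vision.get_image('scene')[:,:,::-1])"
```

```text
t 3.6 ee [ 556.34 -222.83   83.64] rotvec deg [ 0.13 -0.04  0.16] F [ 0.13 -2.72  2.04] g 0.5035197798670963
shift in present tool axes [ -1.16   0.85 351.17]  in target tool axes [ -0.94   1.64 351.16]  dist 351.1689667719691
tool x axis [1.   0.04 0.  ] tool z [-0.04  1.   -0.  ]
```

View pics/s1.png

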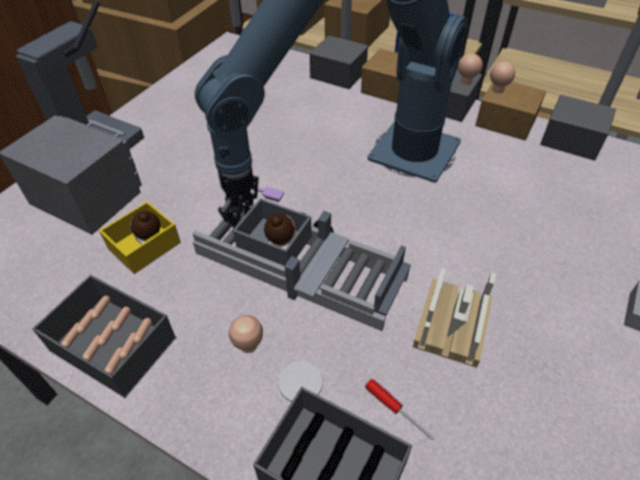

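servo_tool:
  plan:
    - {"dx": 0, "dy": 0, "dz": 10, "ax": 0, "ay": 0, "az": 0, "grip": 0.5}
    - {"dx": 0, "dy": 0, "dz": 12, "ax": 0, "ay": 0, "az": 0, "grip": 0.5}
    - {"dx": 0, "dy": 0, "dz": 12, "ax": 0, "ay": 0, "az": 0, "grip": 0.5}
    - {"dx": 0, "dy": 0, "dz": 12, "ax": 0, "ay": 0, "az": 0, "grip": 0.5}
    - {"dx": 0, "dy": 0, "dz": 12, "ax": 0, "ay": 0, "az": 0, "grip": 0.5}

```text
time_s: 4.15
ee_pos: [552.9, -162.5, 82.3]
tcp_rot: [-0.707, -0.015, 0.015, 0.707]
ft_force: [2.0, -3.1, 1.8]
grip_width: 0.503
```

servo_tool:
  plan:
    - {"dx": 0, "dy": 0, "dz": 12, "ax": 0, "ay": 0, "az": 0, "grip": 0.5}
    - {"dx": 0, "dy": 0, "dz": 12, "ax": 0, "ay": 0, "az": 0, "grip": 0.5}
    - {"dx": 0, "dy": 0, "dz": 12, "ax": 0, "ay": 0, "az": 0, "grip": 0.5}
    - {"dx": 0, "dy": 0, "dz": 12, "ax": 0, "ay": 0, "az": 0, "grip": 0.5}
    - {"dx": 0, "dy": 0, "dz": 12, "ax": 0, "ay": 0, "az": 0, "grip": 0.5}

```text
time_s: 4.65
ee_pos: [549.7, -102.6, 81.9]
tcp_rot: [-0.707, -0.014, 0.015, 0.707]
ft_force: [0.2, -1.0, -0.7]
grip_width: 0.499
```

```bash
python3 -c "
from h import *
go(547,-12,82,0.041)
t=vision.get_image('top')[:,:,::-1]
cv2.imwrite('pics/t2.png',cv2.resize(cv2.convertScaleAbs(t[170:320,215:480],alpha=1.8),None,fx=3,fy=3,interpolation=cv2.INTER_CUBIC))"
```

```text
t 4.65 ee [ 549.7  -102.61   81.9 ] rotvec deg [-0.03  0.02 -0.08] F [ 0.23 -1.02 -0.68] g 0.49865229548146295
shift in present tool axes [ 1.06 -0.05 90.64]  in target tool axes [ 1.02 -0.1  90.64]  dist 90.64543509855453
tool x axis [ 1.    0.04 -0.  ] tool z [-0.04  1.    0.  ]
```

View pics/t2.png

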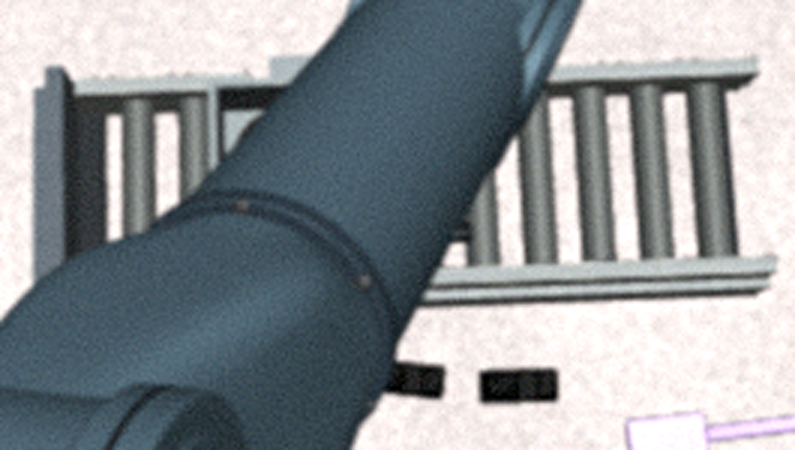

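servo_tool:
  plan:
    - {"dx": 0, "dy": 0, "dz": 12, "ax": 0, "ay": 0, "az": 0, "grip": 0.5}
    - {"dx": 0, "dy": 0, "dz": 12, "ax": 0, "ay": 0, "az": 0, "grip": 0.5}
    - {"dx": 0, "dy": 0, "dz": 12, "ax": 0, "ay": 0, "az": 0, "grip": 0.5}
    - {"dx": 0, "dy": 0, "dz": 12, "ax": 0, "ay": 0, "az": 0, "grip": 0.5}
    - {"dx": 0, "dy": 0, "dz": 12, "ax": 0, "ay": 0, "az": 0, "grip": 0.5}

```text
time_s: 5.2
ee_pos: [547.8, -42.9, 82.2]
tcp_rot: [-0.707, -0.014, 0.015, 0.707]
ft_force: [0.1, -1.4, -0.9]
grip_width: 0.5
```

servo_tool:
  plan:
    - {"dx": 0, "dy": 0, "dz": 5, "ax": 0, "ay": 0, "az": 0, "grip": 0.5}
    - {"dx": 0, "dy": 0, "dz": 5, "ax": 0, "ay": 0, "az": 0, "grip": 0.5}
    - {"dx": 0, "dy": 0, "dz": 5, "ax": 0, "ay": 0, "az": 0, "grip": 0.5}
    - {"dx": 0, "dy": 0, "dz": 4, "ax": 0, "ay": 0, "az": 0, "grip": 0.5}

```text
time_s: 5.6
ee_pos: [547.2, -24.9, 82.3]
tcp_rot: [0.707, 0.014, -0.014, -0.707]
ft_force: [-0.7, -1.7, -0.3]
grip_width: 0.496
```

servo_tool:
  plan:
    - {"dx": 0, "dy": 0, "dz": 2, "ax": 0, "ay": 0, "az": 0, "grip": 0.5}
    - {"dx": 0, "dy": 0, "dz": 2, "ax": 0, "ay": 0, "az": 0, "grip": 0.5}
    - {"dx": 0, "dy": 0, "dz": 1, "ax": 0, "ay": 0, "az": 0, "grip": 0.5}

```text
time_s: 5.9
ee_pos: [547.0, -20.0, 82.3]
tcp_rot: [-0.707, -0.015, 0.014, 0.707]
ft_force: [-0.8, -1.3, 0.4]
grip_width: 0.501
```

```bash
python3 -c "
from h import *
go(547,-12,82,0.041)
t=vision.get_image('scene')[:,:,::-1]
cv2.imwrite('pics/s2.png',cv2.resize(t[180:340,180:420],None,fx=3.3,fy=3.3,interpolation=cv2.INTER_CUBIC))"
```

```text
t 5.9 ee [547.05 -19.98  82.34] rotvec deg [-0.    0.    0.01] F [-0.78 -1.28  0.4 ] g 0.5011778982812464
shift in present tool axes [0.28 0.34 7.98]  in target tool axes [0.28 0.34 7.98]  dist 7.991275096889301
tool x axis [1.   0.04 0.  ] tool z [-0.04  1.    0.  ]
```

View pics/s2.png

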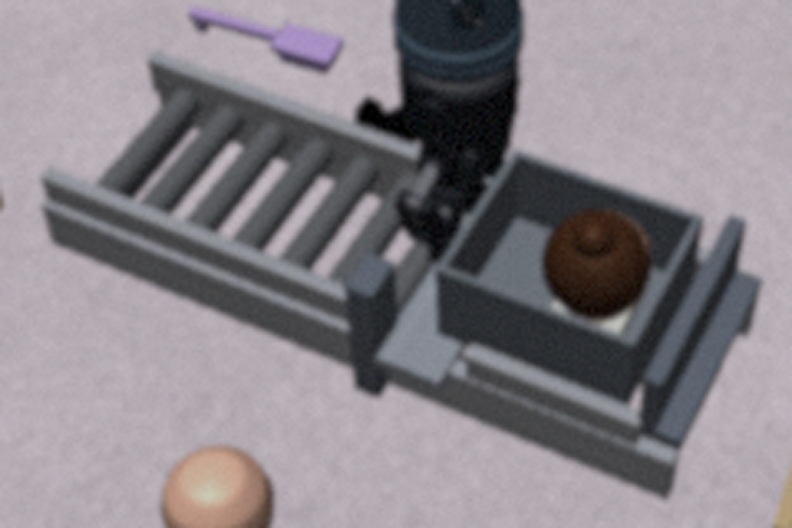

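servo_tool:
  plan:
    - {"dx": 0, "dy": 0, "dz": 2, "ax": 0, "ay": 0, "az": 0, "grip": 0.5}
    - {"dx": 0, "dy": 0, "dz": 2, "ax": 0, "ay": 0, "az": 0, "grip": 0.5}
    - {"dx": 0, "dy": 0, "dz": 1, "ax": 0, "ay": 0, "az": 0, "grip": 0.5}

```text
time_s: 6.25
ee_pos: [546.8, -14.9, 82.3]
tcp_rot: [-0.707, -0.015, 0.015, 0.707]
ft_force: [-0.1, -0.5, -0.5]
grip_width: 0.502
```

servo_tool:
  plan:
    - {"dx": 0, "dy": 0, "dz": 1, "ax": 0, "ay": 0, "az": 0, "grip": 0.5}
    - {"dx": 0, "dy": 0, "dz": 1, "ax": 0, "ay": 0, "az": 0, "grip": 0.5}
    - {"dx": 0, "dy": 0, "dz": 1, "ax": 0, "ay": 0, "az": 0, "grip": 0.5}

```text
time_s: 6.55
ee_pos: [546.7, -12.0, 82.3]
tcp_rot: [0.707, 0.015, -0.014, -0.707]
ft_force: [0.3, -1.1, 0.8]
grip_width: 0.501
```

servo_tool:
  plan:
    - {"dx": 0, "dy": 0, "dz": 1, "ax": 0, "ay": 0, "az": 0, "grip": 0.5}
    - {"dx": 0, "dy": 0, "dz": 1, "ax": 0, "ay": 0, "az": 0, "grip": 0.5}

```text
time_s: 6.75
ee_pos: [546.6, -10.0, 82.3]
tcp_rot: [0.707, 0.015, -0.015, -0.707]
ft_force: [-0.1, -1.1, -0.1]
grip_width: 0.495
```

servo_tool:
  plan:
    - {"dx": 0, "dy": 0, "dz": 1, "ax": 0, "ay": 0, "az": 0, "grip": 0.5}
    - {"dx": 0, "dy": 0, "dz": 1, "ax": 0, "ay": 0, "az": 0, "grip": 0.5}

```text
time_s: 6.95
ee_pos: [546.5, -8.0, 82.3]
tcp_rot: [0.707, 0.015, -0.014, -0.707]
ft_force: [-0.1, -1.0, 0.3]
grip_width: 0.495
```

servo_tool:
  plan:
    - {"dx": 0, "dy": 0, "dz": 1, "ax": 0, "ay": 0, "az": 0, "grip": 0.5}
    - {"dx": 0, "dy": 0, "dz": 1, "ax": 0, "ay": 0, "az": 0, "grip": 0.5}

```text
time_s: 7.15
ee_pos: [546.4, -6.6, 82.3]
tcp_rot: [0.707, 0.015, -0.015, -0.707]
ft_force: [-0.2, -4.5, 0.7]
grip_width: 0.501
```

```bash
python3 -c "
from h import *
go(547,-12,82,0.041)
t=vision.get_image('scene')[:,:,::-1]
cv2.imwrite('pics/s3.png',cv2.resize(t[180:340,180:420],None,fx=3.3,fy=3.3,interpolation=cv2.INTER_CUBIC))"
```

```text
t 7.15 ee [546.39  -6.59  82.34] rotvec deg [0.05 0.01 0.  ] F [-0.19 -4.53  0.74] g 0.5009329381308399
shift in present tool axes [ 0.38  0.35 -5.43]  in target tool axes [ 0.39  0.34 -5.43]  dist 5.455144635751869
tool x axis [1.   0.04 0.  ] tool z [-0.04  1.   -0.  ]
```

View pics/s3.png

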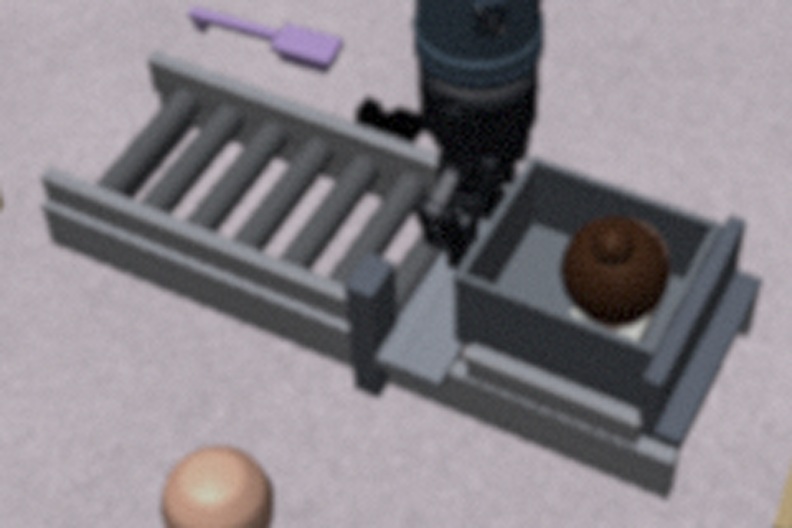

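servo_tool:
  plan:
    - {"dx": 0, "dy": 0, "dz": 1, "ax": 0, "ay": 0, "az": 0, "grip": 0.5}
    - {"dx": 0, "dy": 0, "dz": 1, "ax": 0, "ay": 0, "az": 0, "grip": 0.5}
    - {"dx": 0, "dy": 0, "dz": 0, "ax": 0, "ay": 0, "az": 0, "grip": 0.5}
    - {"dx": 0, "dy": 0, "dz": 0, "ax": 0, "ay": 0, "az": 0, "grip": 0.5}

```text
time_s: 7.6
ee_pos: [546.3, -6.5, 82.4]
tcp_rot: [0.708, 0.014, -0.014, -0.706]
ft_force: [-0.4, -7.2, 1.2]
grip_width: 0.501
```

servo_tool:
  plan:
    - {"dx": 0, "dy": 0, "dz": -2, "ax": 0, "ay": 0, "az": 0, "grip": 0.5}
    - {"dx": 0, "dy": 0, "dz": -2, "ax": 0, "ay": 0, "az": 0, "grip": 0.5}
    - {"dx": 0, "dy": 0, "dz": -10, "ax": 0, "ay": 0, "az": 0, "grip": 0.5}
    - {"dx": 0, "dy": 0, "dz": -20, "ax": 0, "ay": 0, "az": 0, "grip": 0.5}
    - {"dx": 0, "dy": -40, "dz": 0, "ax": 0, "ay": 0, "az": 0, "grip": 0.5}

```text
time_s: 8.1
ee_pos: [544.2, -40.9, 119.1]
tcp_rot: [0.708, 0.011, -0.016, -0.706]
ft_force: [-0.2, -0.4, -0.2]
grip_width: 0.498
```

servo_tool:
  plan:
    - {"dx": 0, "dy": -50, "dz": 0, "ax": 0, "ay": 0, "az": 0, "grip": 1}
    - {"dx": 0, "dy": -50, "dz": 0, "ax": 0, "ay": 0, "az": 0, "grip": 1}
    - {"dx": 0, "dy": -10, "dz": 20, "ax": 0, "ay": 0, "az": 0, "grip": 1}
    - {"dx": 0, "dy": 0, "dz": 50, "ax": 0, "ay": 0, "az": 0, "grip": 1}
    - {"dx": 0, "dy": 0, "dz": 50, "ax": 0, "ay": 0, "az": 0, "grip": 1}

```text
time_s: 8.6
ee_pos: [543.2, 82.3, 233.4]
tcp_rot: [-0.707, -0.014, 0.013, 0.707]
ft_force: [1.0, 1.0, 0.0]
grip_width: 0.998
```

servo_tool:
  plan:
    - {"dx": 5, "dy": 0, "dz": 50, "ax": 0, "ay": 0, "az": 0, "grip": 1}
    - {"dx": 10, "dy": 0, "dz": 50, "ax": 0, "ay": 0, "az": 0, "grip": 1}
    - {"dx": 10, "dy": 0, "dz": 50, "ax": 0, "ay": -5.5, "az": 0, "grip": 1}

```text
time_s: 8.9
ee_pos: [561.1, 232.6, 232.5]
tcp_rot: [-0.705, -0.049, 0.049, 0.706]
ft_force: [0.7, -1.6, 0.6]
grip_width: 0.996
```

```bash
python3 -c "
from h import *
go(590,261.5,230,0.137)
t=vision.get_image('scene')[:,:,::-1]
cv2.imwrite('pics/s4.png',cv2.resize(t[180:370,230:510],None,fx=2.8,fy=2.8,interpolation=cv2.INTER_CUBIC))
t=vision.get_image('top')[:,:,::-1]
cv2.imwrite('pics/t4f.png',t)
cv2.imwrite('pics/t4.png',cv2.resize(cv2.convertScaleAbs(t[170:290,215:415],alpha=1.8),None,fx=4,fy=4,interpolation=cv2.INTER_CUBIC))"
```

```text
t 8.9 ee [561.13 232.6  232.46] rotvec deg [-0.03  0.1   0.01] F [ 0.66 -1.64  0.61] g 0.9960935193600767
shift in present tool axes [32.59  2.48 24.62]  in target tool axes [32.54  2.46 24.68]  dist 40.919573708699204
tool x axis [0.99 0.14 0.  ] tool z [-0.14  0.99  0.  ]
```

View pics/s4.png

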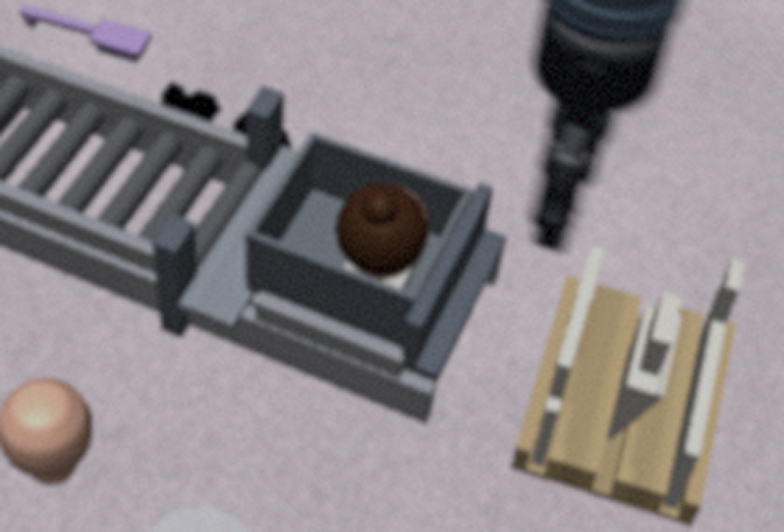

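View pics/t4.png

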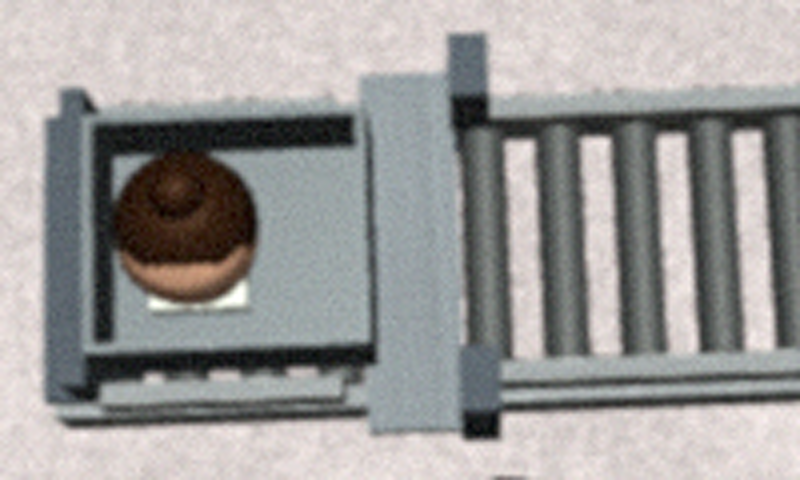

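```bash
python3 - <<'E'
from h import *
np.set_printoptions(precision=1,suppress=True)
Z=lambda x,y,f,x0,y0:((x+.5)/f-.5+x0,(y+.5)/f-.5+y0)
R=np.array([[np.cos(.041),np.sin(.041)],[-np.sin(.041),np.cos(.041)]])
b=np.array([548,-38])
for nm,p,z in [("tail",(370,112),120),("tail",(376,346),120),("nose",(86,110),120),("nose",(85,352),120),("postU",(448,35),115),("postU",(453,95),115),("postL",(461,345),115),("postL",(464,408),115),("stop",(84,92),114),("stop",(84,390),114)]:
    P=onz("top",Z(*p,4,215,170),z); print(nm,P,"bay",R@(P[:2]-b))
E
```

```text
tail [600.4   4.1 120. ] bay [54.  39.9]
tail [483.4  -0.2 120. ] bay [-63.   40.4]
nose [601.5 144.8 120. ] bay [ 60.9 180.4]
nose [480.2 140.8 120. ] bay [-60.4 181.4]
postU [641.5 -34.1 115. ] bay [93.5  0. ]
postU [610.4 -36.8 115. ] bay [62.4 -1.3]
postL [484.8 -41.2 115. ] bay [-63.3  -0.6]
postL [454.  -42.8 115. ] bay [-94.1  -0.9]
stop [612.4 147.2 114. ] bay [ 71.9 182.4]
stop [462.5 141.7 114. ] bay [-78.1 183. ]
```

servo_tool:
  plan:
    - {"dx": 32, "dy": 0, "dz": 24.5, "ax": 0, "ay": 0, "az": 0, "grip": 0.7}
    - {"dx": 0, "dy": 45, "dz": 0, "ax": 0, "ay": 0, "az": 0, "grip": 0.7}
    - {"dx": 0, "dy": 30, "dz": 0, "ax": 0, "ay": 0, "az": 0, "grip": 0.7}
    - {"dx": 0, "dy": 0, "dz": 0, "ax": 0, "ay": 0, "az": 0, "grip": 0.7}

```text
time_s: 9.4
ee_pos: [586.5, 257.7, 152.8]
tcp_rot: [0.707, 0.046, -0.051, -0.704]
ft_force: [-0.5, -0.7, -0.6]
grip_width: 0.698
```

```bash
python3 -c "
from h import *
go(589.5,261,87,0.137)
t=vision.get_image('scene')[:,:,::-1]
cv2.imwrite('pics/s5.png',cv2.resize(t[220:370,390:510],None,fx=4,fy=4,interpolation=cv2.INTER_CUBIC))"
```

```text
t 9.4 ee [586.48 257.72 152.78] rotvec deg [ 0.15  0.   -0.48] F [-0.47 -0.73 -0.57] g 0.6983561560347001
shift in present tool axes [ 3.98 65.74  3.01]  in target tool axes [ 3.44 65.78  2.84]  dist 65.9300824608894
tool x axis [ 0.99  0.14 -0.01] tool z [-0.14  0.99 -0.  ]
```

View pics/s5.png

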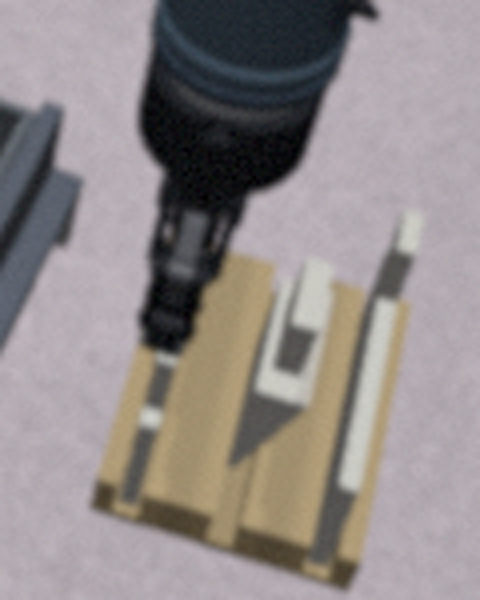

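servo_tool:
  plan:
    - {"dx": 3.5, "dy": 30, "dz": 2.8, "ax": 0, "ay": 0, "az": 0, "grip": 0.7}
    - {"dx": 0, "dy": 25, "dz": 0, "ax": 0, "ay": 0, "az": 0, "grip": 0.7}
    - {"dx": 0, "dy": 10, "dz": 0, "ax": 0, "ay": 0, "az": 0, "grip": 0.7}
    - {"dx": 0, "dy": 0, "dz": 0, "ax": 0, "ay": 0, "az": 0, "grip": 0.7}

```text
time_s: 9.85
ee_pos: [592.8, 262.2, 92.7]
tcp_rot: [0.705, 0.048, -0.048, -0.705]
ft_force: [0.0, 0.3, 0.1]
grip_width: 0.7
```

```bash
python3 -c "
from h import *
go(589.5,261,87,0.137)"
```

```text
t 9.85 ee [592.78 262.16  92.71] rotvec deg [ 0.01 -0.01 -0.02] F [0.01 0.29 0.1 ] g 0.700216469070849
shift in present tool axes [-3.41  5.71 -0.7 ]  in target tool axes [-3.41  5.71 -0.7 ]  dist 6.6868842123949195
tool x axis [ 0.99  0.14 -0.  ] tool z [-0.14  0.99 -0.  ]
```

servo_tool:
  plan:
    - {"dx": -3.4, "dy": 5.5, "dz": -0.7, "ax": 0, "ay": 0, "az": 0, "grip": 0.7}
    - {"dx": 0, "dy": 0, "dz": 0, "ax": 0, "ay": 0, "az": 0, "grip": 0.2}
    - {"dx": 0, "dy": 0, "dz": 0, "ax": 0, "ay": 0, "az": 0, "grip": 0.1}
    - {"dx": 0, "dy": 0, "dz": 0, "ax": 0, "ay": 0, "az": 0, "grip": 0}
    - {"dx": 0, "dy": 0, "dz": 0, "ax": 0, "ay": 0, "az": 0, "grip": 0}

```text
time_s: 10.35
ee_pos: [590.3, 261.6, 88.0]
tcp_rot: [-0.705, -0.049, 0.048, 0.706]
ft_force: [0.3, 0.8, 6.3]
grip_width: 0.318
```

servo_tool:
  plan:
    - {"dx": 0, "dy": -5, "dz": 0, "ax": 0, "ay": 0, "az": 0, "grip": 0}
    - {"dx": 0, "dy": -5, "dz": 0, "ax": 0, "ay": 0, "az": 0, "grip": 0}
    - {"dx": 0, "dy": -10, "dz": 0, "ax": 0, "ay": 0, "az": 0, "grip": 0}
    - {"dx": 0, "dy": -20, "dz": 0, "ax": 0, "ay": 0, "az": 0, "grip": 0}
    - {"dx": 0, "dy": 0, "dz": 0, "ax": 0, "ay": 0, "az": 0, "grip": 0}

```text
time_s: 10.85
ee_pos: [591.4, 261.9, 129.8]
tcp_rot: [-0.705, -0.05, 0.047, 0.706]
ft_force: [-0.0, 0.0, -0.9]
grip_width: 0.316
```

```bash
python3 -c "
from h import *
go(589.5,261,87,0.137)
t=vision.get_image('scene')[:,:,::-1]
cv2.imwrite('pics/s6.png',cv2.resize(t[220:370,390:510],None,fx=4,fy=4,interpolation=cv2.INTER_CUBIC))"
```

```text
t 10.85 ee [591.39 261.89 129.75] rotvec deg [-0.08 -0.    0.27] F [-0.04  0.01 -0.93] g 0.3158158142896658
shift in present tool axes [-2.2  42.74 -0.69]  in target tool axes [-2.   42.75 -0.63]  dist 42.802529628074424
tool x axis [0.99 0.14 0.  ] tool z [-0.14  0.99  0.  ]
```

View pics/s6.png

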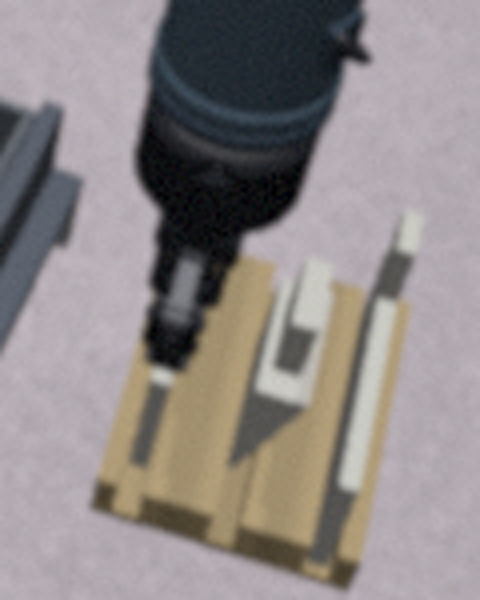

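servo_tool:
  plan:
    - {"dx": 0, "dy": -40, "dz": 0, "ax": 0, "ay": 0, "az": 0, "grip": 0}
    - {"dx": 0, "dy": -45, "dz": 0, "ax": 0, "ay": 0, "az": 0, "grip": 0}
    - {"dx": 0, "dy": -45, "dz": 0, "ax": 0, "ay": 3, "az": 0, "grip": 0}
    - {"dx": 0, "dy": -10, "dz": -15, "ax": 0, "ay": 2.5, "az": 0, "grip": 0}
    - {"dx": 0, "dy": 0, "dz": -30, "ax": 0, "ay": 0, "az": 0, "grip": 0}

```text
time_s: 11.4
ee_pos: [592.4, 219.1, 268.2]
tcp_rot: [-0.706, -0.017, 0.015, 0.708]
ft_force: [-0.9, -0.9, -1.4]
grip_width: 0.318
```

servo_tool:
  plan:
    - {"dx": 0, "dy": 0, "dz": -45, "ax": 0, "ay": 0, "az": 0, "grip": 0}
    - {"dx": 0, "dy": 0, "dz": -45, "ax": 0, "ay": 0, "az": 0, "grip": 0}
    - {"dx": 0, "dy": 0, "dz": -45, "ax": 0, "ay": 0, "az": 0, "grip": 0}
    - {"dx": 0, "dy": 0, "dz": -45, "ax": 0, "ay": 0, "az": 0, "grip": 0}
    - {"dx": 0, "dy": 0, "dz": -30, "ax": 0, "ay": 0, "az": 0, "grip": 0}

```text
time_s: 11.9
ee_pos: [599.5, 1.9, 265.7]
tcp_rot: [0.708, 0.013, -0.014, -0.706]
ft_force: [-0.4, -0.7, -1.3]
grip_width: 0.317
```

servo_tool:
  plan:
    - {"dx": 0, "dy": 0, "dz": -20, "ax": 0, "ay": 0, "az": 0, "grip": 0}
    - {"dx": 0, "dy": 0, "dz": 0, "ax": 0, "ay": 0, "az": 0, "grip": 0}
    - {"dx": 0, "dy": 0, "dz": 0, "ax": 0, "ay": 0, "az": 0, "grip": 0}

```text
time_s: 12.2
ee_pos: [600.8, -13.2, 265.8]
tcp_rot: [-0.707, -0.014, 0.015, 0.707]
ft_force: [0.2, 0.4, -0.7]
grip_width: 0.321
```

```bash
python3 -c "
from h import *
go(602.6,-28.4,210,0.041)"
```

```text
t 12.2 ee [600.82 -13.23 265.78] rotvec deg [-0.02 -0.04 -0.09] F [ 0.21  0.39 -0.67] g 0.32051801703304866
shift in present tool axes [  1.25  55.77 -15.25]  in target tool axes [  1.15  55.78 -15.23]  dist 57.833447070229205
tool x axis [ 1.    0.04 -0.  ] tool z [-0.04  1.    0.  ]
```

servo_tool:
  plan:
    - {"dx": 1, "dy": 20, "dz": -15, "ax": 0, "ay": 0, "az": 0, "grip": 0}
    - {"dx": 0, "dy": 30, "dz": 0, "ax": 0, "ay": 0, "az": 0, "grip": 0}
    - {"dx": 0, "dy": 4, "dz": 0, "ax": 0, "ay": 0, "az": 0, "grip": 0}
    - {"dx": 0, "dy": 0, "dz": 0, "ax": 0, "ay": 0, "az": 0, "grip": 0}
    - {"dx": 0, "dy": 0, "dz": 0, "ax": 0, "ay": 0, "az": 0, "grip": 0}

```text
time_s: 12.7
ee_pos: [603.8, -27.3, 213.8]
tcp_rot: [-0.707, -0.016, 0.015, 0.707]
ft_force: [-0.4, -0.7, -0.2]
grip_width: 0.315
```

```bash
python3 -c "
from h import *
go(602.6,-28.4,208,0.041)
t=vision.get_image('scene')[:,:,::-1]
cv2.imwrite('pics/s7.png',cv2.resize(t[170:320,240:400],None,fx=4,fy=4,interpolation=cv2.INTER_CUBIC))
t=vision.get_image('top')[:,:,::-1]
cv2.imwrite('pics/t7.png',cv2.resize(cv2.convertScaleAbs(t[170:290,215:415],alpha=1.8),None,fx=4,fy=4,interpolation=cv2.INTER_CUBIC))"
```

```text
t 12.7 ee [603.79 -27.29 213.82] rotvec deg [-0.02  0.1   0.08] F [-0.44 -0.68 -0.18] g 0.3151969052133359
shift in present tool axes [-1.24  5.82 -1.06]  in target tool axes [-1.23  5.82 -1.06]  dist 6.045135990728091
tool x axis [1.   0.04 0.  ] tool z [-0.04  1.    0.  ]
```

View pics/s7.png

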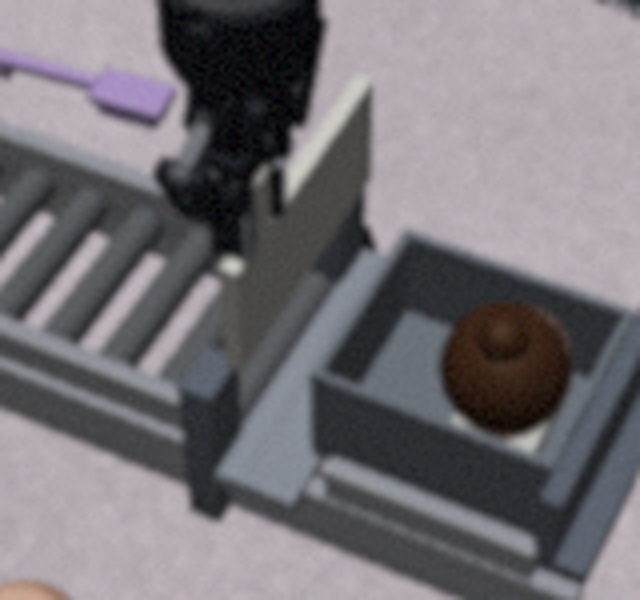

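View pics/t7.png

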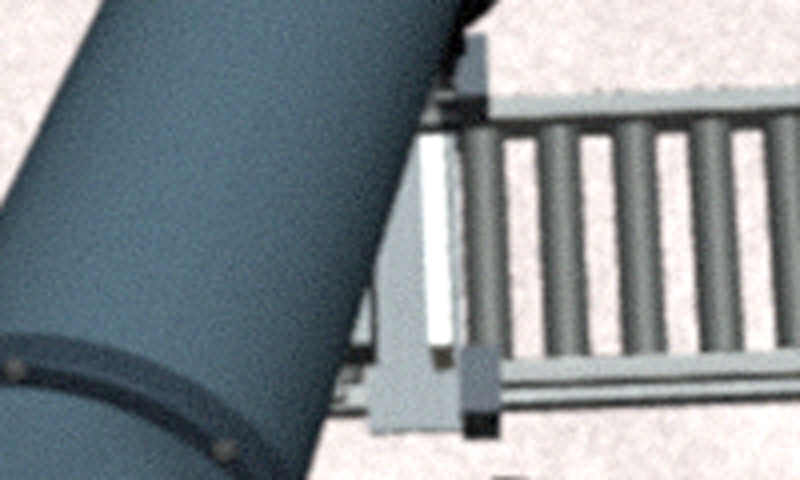

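```bash
cat >> h.py <<'E'
Zm=lambda x,y,f,x0,y0:((x+.5)/f-.5+x0,(y+.5)/f-.5+y0)
def bay(P):
    c,s=np.cos(.041),np.sin(.041); P=np.asarray(P); d=P[:2]-np.array([548,-38.5]); return np.array([c*d[0]+s*d[1],-s*d[0]+c*d[1],P[2]])
def unbay(x,y):
    c,s=np.cos(.041),np.sin(.041); return np.array([548+c*x-s*y,-38.5+s*x+c*y])
E
python3 - <<'E'
from h import *
print("tcp",bay(readout.get_state()["ee_pos"]))
for p in [(427,345),(454,345),(418,138),(447,138)]: print("top",bay(onz("top",Zm(*p,4,215,170),208.8)))
for p in [(220,262),(243,265)]: print("sc top",bay(onz("scene",Zm(*p,4,240,170),208.8)))
for p in [(222,355),(243,372)]: print("sc bot",bay(onz("scene",Zm(*p,4,240,170),131.8)))
for p in [(362,78),(373,85)]: print("sc topfar",bay(onz("scene",Zm(*p,4,240,170),208.8)))
E
```

```text
tcp [ 56.32999755   8.40248349 214.16551421]
top [-78.42330944  14.20997261 208.8       ]
top [-78.89058366   2.2648385  208.8       ]
top [ 16.29755344  15.04120745 208.8       ]
top [ 15.75799453   1.96941897 208.8       ]
sc top [ 75.02312814   1.13756122 208.8       ]
sc top [ 71.65007225  12.54301552 208.8       ]
sc bot [ 73.78269417  -2.19208115 131.8       ]
sc bot [ 79.07916693  13.40060063 131.8       ]
sc topfar [-79.51292452   5.68387259 208.8       ]
sc topfar [-77.1140189   13.55802633 208.8       ]
```

servo_tool:
  plan:
    - {"dx": -1, "dy": 20, "dz": 3, "ax": 0, "ay": 0, "az": 0, "grip": 0}
    - {"dx": 0, "dy": 25, "dz": 0, "ax": 0, "ay": 0, "az": 0, "grip": 0}
    - {"dx": 0, "dy": 20, "dz": 0, "ax": 0, "ay": 0, "az": 0, "grip": 0}
    - {"dx": 0, "dy": 10, "dz": 0, "ax": 0, "ay": 0, "az": 0, "grip": 0}
    - {"dx": 0, "dy": 0, "dz": 0, "ax": 0, "ay": 0, "az": 0, "grip": 0}

```text
time_s: 13.3
ee_pos: [601.5, -25.2, 137.3]
tcp_rot: [-0.707, -0.014, 0.015, 0.707]
ft_force: [-0.2, 0.1, -0.5]
grip_width: 0.322
```

servo_tool:
  plan:
    - {"dx": 0, "dy": 2, "dz": 0, "ax": 0, "ay": 0, "az": 0, "grip": 0}
    - {"dx": 0, "dy": 2, "dz": 0, "ax": 0, "ay": 0, "az": 0, "grip": 0}
    - {"dx": 0, "dy": 0, "dz": 0, "ax": 0, "ay": 0, "az": 0, "grip": 0}

```text
time_s: 13.6
ee_pos: [602.4, -25.4, 134.5]
tcp_rot: [-0.707, -0.015, 0.014, 0.707]
ft_force: [-0.1, 0.1, -1.2]
grip_width: 0.319
```

servo_tool:
  plan:
    - {"dx": 0, "dy": 2, "dz": 0, "ax": 0, "ay": 0, "az": 0, "grip": 0}
    - {"dx": 0, "dy": 1, "dz": 0, "ax": 0, "ay": 0, "az": 0, "grip": 0}
    - {"dx": 0, "dy": 0, "dz": 0, "ax": 0, "ay": 0, "az": 0, "grip": 0}

```text
time_s: 13.9
ee_pos: [602.0, -25.4, 131.0]
tcp_rot: [-0.707, -0.015, 0.014, 0.707]
ft_force: [-0.3, 0.4, -0.4]
grip_width: 0.317
```

servo_tool:
  plan:
    - {"dx": 0, "dy": 1, "dz": 0, "ax": 0, "ay": 0, "az": 0, "grip": 0}
    - {"dx": 0, "dy": 0, "dz": 0, "ax": 0, "ay": 0, "az": 0, "grip": 0}

```text
time_s: 14.1
ee_pos: [602.1, -25.5, 131.0]
tcp_rot: [-0.707, -0.015, 0.014, 0.707]
ft_force: [-2.5, 0.7, 8.9]
grip_width: 0.318
```

servo_tool:
  plan:
    - {"dx": 0, "dy": -1.2, "dz": -2, "ax": 0, "ay": 0, "az": 0, "grip": 0}
    - {"dx": 0, "dy": 0, "dz": -2, "ax": 0, "ay": 0, "az": 0, "grip": 0}
    - {"dx": 0, "dy": 0, "dz": 0, "ax": 0, "ay": 0, "az": 0, "grip": 0}

```text
time_s: 14.4
ee_pos: [602.1, -29.8, 131.0]
tcp_rot: [0.707, 0.014, -0.014, -0.707]
ft_force: [-0.0, 0.1, 0.6]
grip_width: 0.319
```

servo_tool:
  plan:
    - {"dx": 0, "dy": 0, "dz": -1, "ax": 0, "ay": 0, "az": 0, "grip": 0}
    - {"dx": 0, "dy": 0, "dz": -1, "ax": 0, "ay": 0, "az": 0, "grip": 0}
    - {"dx": 0, "dy": 0, "dz": 0, "ax": 0, "ay": 0, "az": 0, "grip": 0}

```text
time_s: 14.7
ee_pos: [602.2, -30.3, 131.0]
tcp_rot: [-0.706, -0.015, 0.015, 0.707]
ft_force: [-1.2, 3.3, 1.7]
grip_width: 0.319
```

servo_tool:
  plan:
    - {"dx": 0, "dy": 0.5, "dz": 0.5, "ax": 0, "ay": 0, "az": 0, "grip": 0.4}
    - {"dx": 0, "dy": 0, "dz": 0, "ax": 0, "ay": 0, "az": 0, "grip": 0.65}
    - {"dx": 0, "dy": 0, "dz": 0, "ax": 0, "ay": 0, "az": 0, "grip": 0.65}
    - {"dx": 0, "dy": -10, "dz": 0, "ax": 0, "ay": 0, "az": 0, "grip": 0.65}
    - {"dx": 0, "dy": -30, "dz": 0, "ax": 0, "ay": 0, "az": 0, "grip": 0.65}

```text
time_s: 15.2
ee_pos: [600.2, -31.0, 169.1]
tcp_rot: [0.707, 0.013, -0.016, -0.707]
ft_force: [1.3, 0.2, 0.5]
grip_width: 0.648
```

servo_tool:
  plan:
    - {"dx": 0, "dy": -45, "dz": 0, "ax": 0, "ay": 0, "az": 0, "grip": 0.65}
    - {"dx": -20, "dy": -10, "dz": 30, "ax": 0, "ay": 0, "az": 0, "grip": 0.65}
    - {"dx": -20, "dy": 0, "dz": 45, "ax": 0, "ay": 0, "az": 0, "grip": 0.65}
    - {"dx": -20, "dy": 0, "dz": 45, "ax": 0, "ay": 0, "az": 0, "grip": 0.65}
    - {"dx": -20, "dy": 0, "dz": 45, "ax": 0, "ay": 0, "az": 0, "grip": 0.65}

```text
time_s: 15.7
ee_pos: [514.8, 131.9, 226.5]
tcp_rot: [-0.707, -0.015, 0.014, 0.707]
ft_force: [0.7, -0.3, -0.2]
grip_width: 0.65
```

servo_tool:
  plan:
    - {"dx": -20, "dy": 0, "dz": 45, "ax": 0, "ay": -2.5, "az": 0, "grip": 0.65}
    - {"dx": -20, "dy": 0, "dz": 45, "ax": 0, "ay": -3, "az": 0, "grip": 0.65}
    - {"dx": 0, "dy": 0, "dz": 45, "ax": 0, "ay": 0, "az": 0, "grip": 0.65}
    - {"dx": 0, "dy": 0, "dz": 45, "ax": 0, "ay": 0, "az": 0, "grip": 0.65}
    - {"dx": 0, "dy": 0, "dz": 0, "ax": 0, "ay": 0, "az": 0, "grip": 0.65}

```text
time_s: 16.2
ee_pos: [455.3, 314.7, 226.1]
tcp_rot: [-0.704, -0.052, 0.052, 0.707]
ft_force: [-0.3, 0.4, -1.2]
grip_width: 0.651
```

```bash
python3 -c "
from h import *
go(466.5,343.5,150,0.137)
t=vision.get_image('scene')[:,:,::-1]
cv2.imwrite('pics/s8.png',cv2.resize(t[180:370,230:510],None,fx=2.8,fy=2.8,interpolation=cv2.INTER_CUBIC))"
```

```text
t 16.2 ee [455.3  314.65 226.08] rotvec deg [-0.21  0.57  0.05] F [-0.29  0.44 -1.16] g 0.6509280286040356
shift in present tool axes [15.24 76.2  26.61]  in target tool axes [15.03 76.08 27.05]  dist 82.13632358363552
tool x axis [0.99 0.15 0.  ] tool z [-0.15  0.99  0.  ]
```

View pics/s8.png

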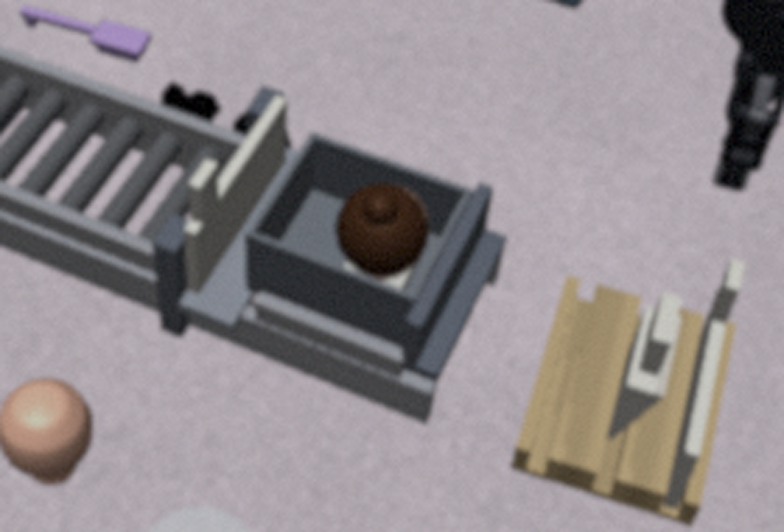

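servo_tool:
  plan:
    - {"dx": 15, "dy": 30, "dz": 27, "ax": 0, "ay": 0.5, "az": 0, "grip": 0.7}
    - {"dx": 0, "dy": 45, "dz": 0, "ax": 0, "ay": 0, "az": 0, "grip": 0.7}
    - {"dx": 0, "dy": 20, "dz": 0, "ax": 0, "ay": 0, "az": 0, "grip": 0.7}
    - {"dx": 0, "dy": 0, "dz": 0, "ax": 0, "ay": 0, "az": 0, "grip": 0.7}
    - {"dx": 0, "dy": 0, "dz": 0, "ax": 0, "ay": 0, "az": 0, "grip": 0.7}

```text
time_s: 16.75
ee_pos: [469.8, 334.8, 131.5]
tcp_rot: [0.706, 0.045, -0.044, -0.706]
ft_force: [-0.0, -0.4, 1.0]
grip_width: 0.704
```

```bash
python3 -c "
from h import *
go(466,344,87.5,0.137)
t=vision.get_image('scene')[:,:,::-1]
cv2.imwrite('pics/s9.png',cv2.resize(t[200:370,390:540],None,fx=3.5,fy=3.5,interpolation=cv2.INTER_CUBIC))"
```

```text
t 16.75 ee [469.82 334.79 131.51] rotvec deg [ 0.02 -0.6   0.06] F [-0.01 -0.44  1.02] g 0.7041068312037451
shift in present tool axes [-2.67 44.01  9.63]  in target tool axes [-2.53 44.01  9.64]  dist 45.12732123425816
tool x axis [0.99 0.13 0.  ] tool z [-0.13  0.99 -0.  ]
```

View pics/s9.png

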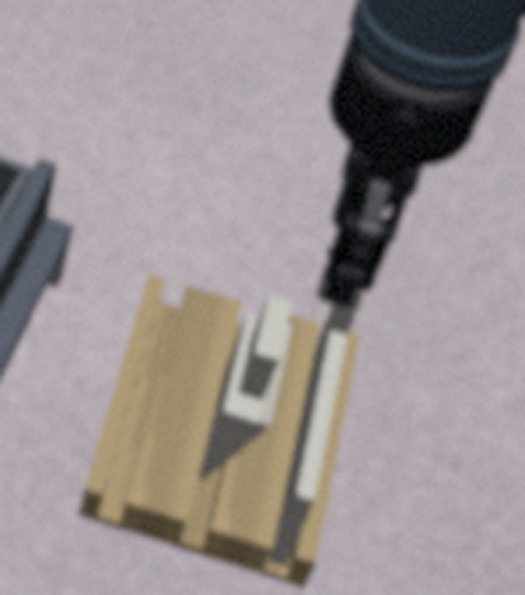

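servo_tool:
  plan:
    - {"dx": -2.5, "dy": 0, "dz": 9.6, "ax": 0, "ay": -0.6, "az": 0, "grip": 0.7}
    - {"dx": 0, "dy": 0, "dz": 0, "ax": 0, "ay": 0, "az": 0, "grip": 0.7}
    - {"dx": 0, "dy": 0, "dz": 0, "ax": 0, "ay": 0, "az": 0, "grip": 0.7}

```text
time_s: 17.1
ee_pos: [465.0, 346.0, 131.3]
tcp_rot: [-0.705, -0.05, 0.049, 0.706]
ft_force: [0.1, -0.1, 0.5]
grip_width: 0.696
```

```bash
python3 -c "
from h import *
go(466,344,87.5,0.137)"
```

```text
t 17.1 ee [465.01 346.03 131.35] rotvec deg [-0.06  0.18  0.06] F [ 0.12 -0.09  0.53] g 0.6963826389281492
shift in present tool axes [ 0.65 43.85 -2.2 ]  in target tool axes [ 0.7  43.85 -2.15]  dist 43.907537987067364
tool x axis [0.99 0.14 0.  ] tool z [-0.14  0.99  0.  ]
```

servo_tool:
  plan:
    - {"dx": 0.7, "dy": 15, "dz": -2, "ax": 0, "ay": 0, "az": 0, "grip": 0.7}
    - {"dx": 0, "dy": 18, "dz": 0, "ax": 0, "ay": 0, "az": 0, "grip": 0.7}
    - {"dx": 0, "dy": 10, "dz": 0, "ax": 0, "ay": 0, "az": 0, "grip": 0.7}
    - {"dx": 0, "dy": 0, "dz": 0, "ax": 0, "ay": 0, "az": 0, "grip": 0.7}
    - {"dx": 0, "dy": 0, "dz": 0, "ax": 0, "ay": 0, "az": 0, "grip": 0.7}

```text
time_s: 17.6
ee_pos: [466.1, 343.0, 87.3]
tcp_rot: [0.706, 0.049, -0.049, -0.705]
ft_force: [0.0, 1.3, -0.3]
grip_width: 0.699
```

```bash
python3 -c "
from h import *
go(466,344,88,0.137)"
```

```text
t 17.6 ee [466.1  342.97  87.34] rotvec deg [ 0.02  0.09 -0.01] F [ 0.04  1.27 -0.29] g 0.6990757840761848
shift in present tool axes [ 0.04 -0.66  1.03]  in target tool axes [ 0.04 -0.66  1.03]  dist 1.2235968609038173
tool x axis [ 0.99  0.14 -0.  ] tool z [-0.14  0.99 -0.  ]
```

servo_tool:
  plan:
    - {"dx": 0, "dy": -0.6, "dz": 1, "ax": 0, "ay": 0, "az": 0, "grip": 0.3}
    - {"dx": 0, "dy": 0, "dz": 0, "ax": 0, "ay": 0, "az": 0, "grip": 0}
    - {"dx": 0, "dy": 0, "dz": 0, "ax": 0, "ay": 0, "az": 0, "grip": 0}
    - {"dx": 0, "dy": 0, "dz": 0, "ax": 0, "ay": 0, "az": 0, "grip": 0}

```text
time_s: 18.0
ee_pos: [466.6, 344.7, 88.9]
tcp_rot: [-0.705, -0.05, 0.048, 0.706]
ft_force: [-0.3, 0.4, 5.0]
grip_width: 0.316
```

servo_tool:
  plan:
    - {"dx": 0, "dy": -5, "dz": 0, "ax": 0, "ay": 0, "az": 0, "grip": 0}
    - {"dx": 0, "dy": -10, "dz": 0, "ax": 0, "ay": 0, "az": 0, "grip": 0}
    - {"dx": 0, "dy": -25, "dz": 0, "ax": 0, "ay": 0, "az": 0, "grip": 0}
    - {"dx": 0, "dy": -45, "dz": 0, "ax": 0, "ay": 0, "az": 0, "grip": 0}
    - {"dx": 0, "dy": -45, "dz": 0, "ax": 0, "ay": 0, "az": 0, "grip": 0}

```text
time_s: 18.5
ee_pos: [465.1, 343.5, 219.5]
tcp_rot: [0.706, 0.048, -0.05, -0.705]
ft_force: [1.0, 0.7, -0.5]
grip_width: 0.318
```

servo_tool:
  plan:
    - {"dx": 0, "dy": -45, "dz": 0, "ax": 0, "ay": 3, "az": 0, "grip": 0}
    - {"dx": 5, "dy": -10, "dz": -20, "ax": 0, "ay": 2.5, "az": 0, "grip": 0}
    - {"dx": 5, "dy": 0, "dz": -45, "ax": 0, "ay": 0, "az": 0, "grip": 0}
    - {"dx": 5, "dy": 0, "dz": -45, "ax": 0, "ay": 0, "az": 0, "grip": 0}
    - {"dx": 5, "dy": 0, "dz": -45, "ax": 0, "ay": 0, "az": 0, "grip": 0}

```text
time_s: 19.0
ee_pos: [492.8, 188.0, 273.0]
tcp_rot: [0.707, 0.015, -0.015, -0.707]
ft_force: [1.0, -0.1, -0.5]
grip_width: 0.317
```

```bash
python3 -c "
from h import *
print(unbay(-55,20)); go(*unbay(-55,20),265,0.041)"
```

```text
[492.22645074 -20.77117592]
t 19.0 ee [492.79 188.03 273.04] rotvec deg [ 0.02  0.1  -0.04] F [ 0.96 -0.06 -0.53] g 0.31685776968475526
shift in present tool axes [  -9.47    8.11 -208.59]  in target tool axes [  -9.13    8.04 -208.6 ]  dist 208.9586226739308
tool x axis [ 1.    0.04 -0.  ] tool z [-0.04  1.   -0.  ]
```

servo_tool:
  plan:
    - {"dx": -3, "dy": 0, "dz": -45, "ax": 0, "ay": 0, "az": 0, "grip": 0}
    - {"dx": -3, "dy": 0, "dz": -45, "ax": 0, "ay": 0, "az": 0, "grip": 0}
    - {"dx": -3, "dy": 0, "dz": -45, "ax": 0, "ay": 0, "az": 0, "grip": 0}
    - {"dx": 0, "dy": 0, "dz": -45, "ax": 0, "ay": 0, "az": 0, "grip": 0}
    - {"dx": 0, "dy": 0, "dz": -25, "ax": 0, "ay": 0, "az": 0, "grip": 0}

```text
time_s: 19.5
ee_pos: [491.8, -19.5, 273.2]
tcp_rot: [0.707, 0.013, -0.014, -0.707]
ft_force: [0.5, -1.2, -0.9]
grip_width: 0.317
```

servo_tool:
  plan:
    - {"dx": 0, "dy": 30, "dz": 0, "ax": 0, "ay": 0, "az": 0, "grip": 0}
    - {"dx": 0, "dy": 20, "dz": 0, "ax": 0, "ay": 0, "az": 0, "grip": 0}
    - {"dx": 0, "dy": 0, "dz": 0, "ax": 0, "ay": 0, "az": 0, "grip": 0}
    - {"dx": 0, "dy": 0, "dz": 0, "ax": 0, "ay": 0, "az": 0, "grip": 0}

```text
time_s: 19.9
ee_pos: [492.7, -15.1, 223.3]
tcp_rot: [0.707, 0.015, -0.015, -0.707]
ft_force: [-0.2, -0.6, -0.6]
grip_width: 0.318
```

```bash
python3 -c "
from h import *
go(*unbay(-55,20),208,0.041)"
```

```text
t 19.9 ee [492.69 -15.13 223.34] rotvec deg [ 0.02  0.08 -0.05] F [-0.22 -0.59 -0.61] g 0.31765282287229196
shift in present tool axes [-0.69 15.34 -5.61]  in target tool axes [-0.7  15.34 -5.62]  dist 16.35051047172884
tool x axis [ 1.    0.04 -0.  ] tool z [-0.04  1.   -0.  ]
```

servo_tool:
  plan:
    - {"dx": -0.5, "dy": 10, "dz": -4, "ax": 0, "ay": 0, "az": 0, "grip": 0}
    - {"dx": 0, "dy": 0, "dz": 0, "ax": 0, "ay": 0, "az": 0, "grip": 0}
    - {"dx": 0, "dy": 0, "dz": 0, "ax": 0, "ay": 0, "az": 0, "grip": 0}

```text
time_s: 20.2
ee_pos: [492.8, -18.9, 213.3]
tcp_rot: [-0.707, -0.015, 0.015, 0.707]
ft_force: [-0.4, -0.3, -1.1]
grip_width: 0.318
```

```bash
python3 -c "
from h import *
go(*unbay(-55,20),131,0.041)
t=vision.get_image('scene')[:,:,::-1]
cv2.imwrite('pics/s10.png',cv2.resize(t[170:320,240:400],None,fx=4,fy=4,interpolation=cv2.INTER_CUBIC))
t=vision.get_image('top')[:,:,::-1]
cv2.imwrite('pics/t10.png',cv2.resize(cv2.convertScaleAbs(t[170:290,215:415],alpha=1.8),None,fx=4,fy=4,interpolation=cv2.INTER_CUBIC))"
```

```text
t 20.2 ee [492.82 -18.89 213.34] rotvec deg [-0.    0.09  0.01] F [-0.42 -0.27 -1.08] g 0.31777190450913956
shift in present tool axes [-0.69 82.34 -1.86]  in target tool axes [-0.67 82.34 -1.86]  dist 82.36007174492381
tool x axis [1.   0.04 0.  ] tool z [-0.04  1.    0.  ]
```

View pics/s10.png

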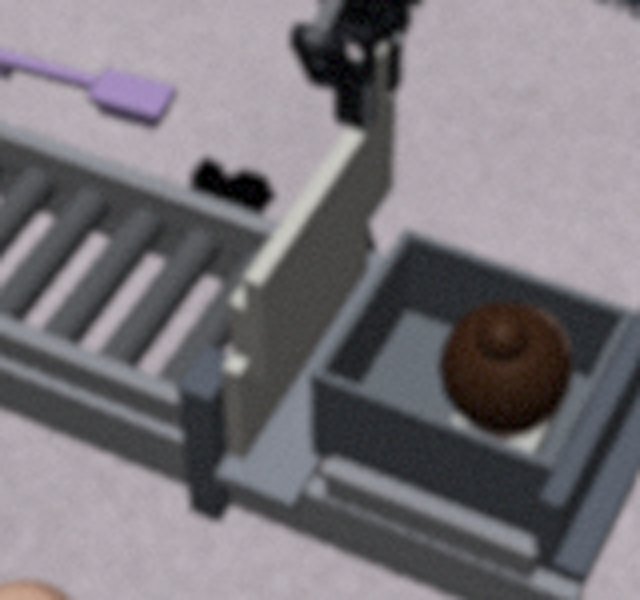

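View pics/t10.png

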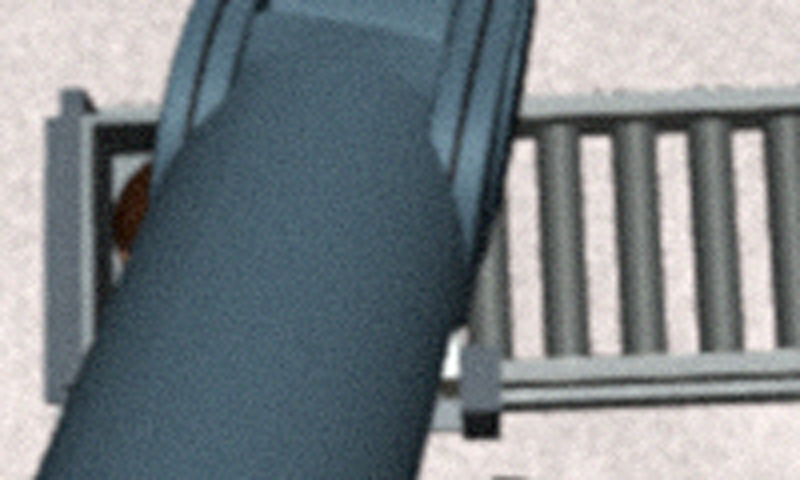

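```bash
python3 - <<'E'
from h import *
print("tcp",bay(readout.get_state()["ee_pos"]))
for p in [(240,272),(262,285)]: print("sc top",bay(onz("scene",Zm(*p,4,240,170),207.8)))
for p in [(262,412),(250,400)]: print("sc bot",bay(onz("scene",Zm(*p,4,240,170),130.8)))
for p in [(392,188)]: print("sc botfar +y",bay(onz("scene",Zm(*p,4,240,170),130.8)))
for p in [(245,350),(240,455),(222,375)]: print("b",bay(onz("scene",Zm(*p,4,240,170),126)),bay(onz("scene",Zm(*p,4,240,170),49)))
E
```

```text
tcp [-54.12143988  22.08070435 213.45667343]
sc top [ 75.73513111  12.97752532 207.8       ]
sc top [ 78.53936999  27.01868063 207.8       ]
sc bot [ 97.64252354  34.59806739 130.8       ]
sc bot [ 93.40794588  25.22708404 130.8       ]
sc botfar +y [-79.75919567  25.35730782 130.8       ]
b [ 61.09088824   4.7312957  126.        ] [  5.9760487  -27.88162047  49.        ]
b [124.2928041   35.68196871 126.        ] [74.87918427  5.86100251 49.        ]
b [ 81.83646751   1.91702929 126.        ] [ 28.59301279 -30.94975183  49.        ]
```

servo_tool:
  plan:
    - {"dx": -0.5, "dy": 20, "dz": 2, "ax": 0, "ay": 0, "az": 0, "grip": 0}
    - {"dx": 0, "dy": 20, "dz": 0, "ax": 0, "ay": 0, "az": 0, "grip": 0}
    - {"dx": 0, "dy": 20, "dz": 0, "ax": 0, "ay": 0, "az": 0, "grip": 0}
    - {"dx": 0, "dy": 14, "dz": 0, "ax": 0, "ay": 0, "az": 0, "grip": 0}
    - {"dx": 0, "dy": 0, "dz": 0, "ax": 0, "ay": 0, "az": 0, "grip": 0}

```text
time_s: 20.8
ee_pos: [491.1, -16.7, 137.8]
tcp_rot: [0.707, 0.014, -0.016, -0.707]
ft_force: [-0.3, 0.1, -0.6]
grip_width: 0.318
```

servo_tool:
  plan:
    - {"dx": 0, "dy": 2, "dz": 0, "ax": 0, "ay": 0, "az": 0, "grip": 0}
    - {"dx": 0, "dy": 2, "dz": 0, "ax": 0, "ay": 0, "az": 0, "grip": 0}
    - {"dx": 0, "dy": 0, "dz": 0, "ax": 0, "ay": 0, "az": 0, "grip": 0}

```text
time_s: 21.1
ee_pos: [492.6, -16.7, 135.6]
tcp_rot: [-0.707, -0.016, 0.015, 0.707]
ft_force: [0.6, -0.5, -1.1]
grip_width: 0.317
```

servo_tool:
  plan:
    - {"dx": 0, "dy": 2, "dz": 0, "ax": 0, "ay": 0, "az": 0, "grip": 0}
    - {"dx": 0, "dy": 1, "dz": 0, "ax": 0, "ay": 0, "az": 0, "grip": 0}
    - {"dx": 0, "dy": 0, "dz": 0, "ax": 0, "ay": 0, "az": 0, "grip": 0}

```text
time_s: 21.4
ee_pos: [492.1, -16.7, 132.1]
tcp_rot: [-0.707, -0.015, 0.015, 0.707]
ft_force: [-0.0, -0.6, -1.0]
grip_width: 0.317
```

servo_tool:
  plan:
    - {"dx": 0, "dy": 1, "dz": 0, "ax": 0, "ay": 0, "az": 0, "grip": 0}
    - {"dx": 0, "dy": 0, "dz": 0, "ax": 0, "ay": 0, "az": 0, "grip": 0}

```text
time_s: 21.6
ee_pos: [492.4, -16.8, 131.8]
tcp_rot: [-0.707, -0.015, 0.015, 0.707]
ft_force: [-3.1, 0.9, 7.9]
grip_width: 0.32
```

Contact with the sill. Slide back to spacer b.

servo_tool:
  plan:
    - {"dx": 0, "dy": -0.9, "dz": -2, "ax": 0, "ay": 0, "az": 0, "grip": 0}
    - {"dx": 0, "dy": 0, "dz": -2, "ax": 0, "ay": 0, "az": 0, "grip": 0}
    - {"dx": 0, "dy": 0, "dz": -1, "ax": 0, "ay": 0, "az": 0, "grip": 0}
    - {"dx": 0, "dy": 0, "dz": 0, "ax": 0, "ay": 0, "az": 0, "grip": 0}

```text
time_s: 22.0
ee_pos: [492.3, -22.1, 131.9]
tcp_rot: [0.707, 0.015, -0.015, -0.707]
ft_force: [-0.1, -0.2, 0.3]
grip_width: 0.318
```

servo_tool:
  plan:
    - {"dx": 0, "dy": 0, "dz": -1, "ax": 0, "ay": 0, "az": 0, "grip": 0}
    - {"dx": 0, "dy": 0, "dz": -1, "ax": 0, "ay": 0, "az": 0, "grip": 0}
    - {"dx": 0, "dy": 0, "dz": 0, "ax": 0, "ay": 0, "az": 0, "grip": 0}

```text
time_s: 22.3
ee_pos: [492.5, -23.9, 132.0]
tcp_rot: [0.707, 0.015, -0.015, -0.707]
ft_force: [-0.0, -0.5, -1.4]
grip_width: 0.32
```

servo_tool:
  plan:
    - {"dx": 0, "dy": 0, "dz": -1, "ax": 0, "ay": 0, "az": 0, "grip": 0}
    - {"dx": 0, "dy": 0, "dz": 0, "ax": 0, "ay": 0, "az": 0, "grip": 0}

```text
time_s: 22.5
ee_pos: [492.5, -24.8, 132.0]
tcp_rot: [-0.707, -0.015, 0.015, 0.707]
ft_force: [0.0, -0.4, -1.0]
grip_width: 0.316
```

servo_tool:
  plan:
    - {"dx": 0, "dy": 0, "dz": -1, "ax": 0, "ay": 0, "az": 0, "grip": 0}
    - {"dx": 0, "dy": 0, "dz": 0, "ax": 0, "ay": 0, "az": 0, "grip": 0}

```text
time_s: 22.7
ee_pos: [492.5, -25.0, 132.0]
tcp_rot: [-0.707, -0.015, 0.015, 0.707]
ft_force: [-0.3, 3.7, -0.0]
grip_width: 0.314
```

servo_tool:
  plan:
    - {"dx": 0, "dy": 0, "dz": 0.6, "ax": 0, "ay": 0, "az": 0, "grip": 0.4}
    - {"dx": 0, "dy": 0, "dz": 0, "ax": 0, "ay": 0, "az": 0, "grip": 0.65}
    - {"dx": 0, "dy": 0, "dz": 0, "ax": 0, "ay": 0, "az": 0, "grip": 0.65}
    - {"dx": 0, "dy": -10, "dz": 0, "ax": 0, "ay": 0, "az": 0, "grip": 0.65}
    - {"dx": 0, "dy": -35, "dz": 0, "ax": 0, "ay": 0, "az": 0, "grip": 0.65}

```text
time_s: 23.2
ee_pos: [490.4, -25.3, 175.8]
tcp_rot: [0.707, 0.013, -0.017, -0.707]
ft_force: [0.6, -0.3, 0.3]
grip_width: 0.649
```

servo_tool:
  plan:
    - {"dx": 0, "dy": -45, "dz": 0, "ax": 0, "ay": 0, "az": 0, "grip": 0.85}
    - {"dx": 6, "dy": -10, "dz": 30, "ax": 0, "ay": 0, "az": 0, "grip": 0.85}
    - {"dx": 7, "dy": 0, "dz": 45, "ax": 0, "ay": 0, "az": 0, "grip": 0.85}
    - {"dx": 7, "dy": 0, "dz": 45, "ax": 0, "ay": 0, "az": 0, "grip": 0.85}
    - {"dx": 7, "dy": 0, "dz": 45, "ax": 0, "ay": 0, "az": 0, "grip": 0.85}

```text
time_s: 23.7
ee_pos: [512.8, 142.4, 233.2]
tcp_rot: [-0.707, -0.015, 0.014, 0.707]
ft_force: [1.0, 0.9, 0.4]
grip_width: 0.849
```

servo_tool:
  plan:
    - {"dx": 10, "dy": 0, "dz": 45, "ax": 0, "ay": -2.5, "az": 0, "grip": 0.85}
    - {"dx": 10, "dy": 0, "dz": 45, "ax": 0, "ay": -3, "az": 0, "grip": 0.85}
    - {"dx": 0, "dy": 0, "dz": 40, "ax": 0, "ay": 0, "az": 0, "grip": 0.85}
    - {"dx": 0, "dy": 0, "dz": 0, "ax": 0, "ay": 0, "az": 0, "grip": 0.85}
    - {"dx": 0, "dy": 0, "dz": 0, "ax": 0, "ay": 0, "az": 0, "grip": 0.85}

```text
time_s: 24.2
ee_pos: [520.8, 272.2, 232.4]
tcp_rot: [0.706, 0.05, -0.05, -0.705]
ft_force: [1.3, -0.5, 1.3]
grip_width: 0.851
```

```bash
python3 -c "
from h import *
go(526,312.5,140,0.137)
t=vision.get_image('scene')[:,:,::-1]
cv2.imwrite('pics/s11.png',cv2.resize(t[180:370,230:510],None,fx=2.8,fy=2.8,interpolation=cv2.INTER_CUBIC))"
```

```text
t 24.2 ee [520.82 272.19 232.37] rotvec deg [0.03 0.22 0.02] F [ 1.25 -0.49  1.29] g 0.8514670198104157
shift in present tool axes [10.76 92.35 39.23]  in target tool axes [10.64 92.37 39.22]  dist 100.91808330942555
tool x axis [0.99 0.14 0.  ] tool z [-0.14  0.99 -0.  ]
```

View pics/s11.png

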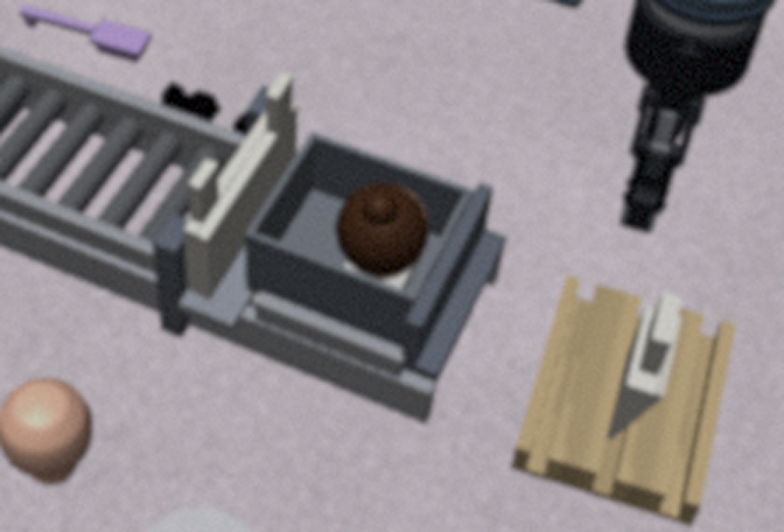

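Both spacers stand. On to the wedge.

servo_tool:
  plan:
    - {"dx": 10.6, "dy": 0, "dz": 39, "ax": 0, "ay": 0, "az": 0, "grip": 0.85}
    - {"dx": 0, "dy": 45, "dz": 0, "ax": 0, "ay": 0, "az": 0, "grip": 0.85}
    - {"dx": 0, "dy": 45, "dz": 0, "ax": 0, "ay": 0, "az": 0, "grip": 0.85}
    - {"dx": 0, "dy": 0, "dz": 0, "ax": 0, "ay": 0, "az": 0, "grip": 0.85}
    - {"dx": 0, "dy": 0, "dz": 0, "ax": 0, "ay": 0, "az": 0, "grip": 0.85}

```text
time_s: 24.75
ee_pos: [526.9, 309.8, 142.9]
tcp_rot: [0.706, 0.048, -0.048, -0.705]
ft_force: [-0.1, 0.4, 1.0]
grip_width: 0.848
```

```bash
python3 -c "
from h import *
go(526,312.5,86,0.137)"
```

```text
t 24.75 ee [526.87 309.84 142.88] rotvec deg [ 0.07 -0.04 -0.01] F [-0.09  0.41  0.98] g 0.8476030013360273
shift in present tool axes [-0.49 56.88  2.83]  in target tool axes [-0.5  56.88  2.75]  dist 56.95293736547152
tool x axis [ 0.99  0.14 -0.  ] tool z [-0.14  0.99 -0.  ]
```

servo_tool:
  plan:
    - {"dx": -0.5, "dy": 10, "dz": 2.5, "ax": 0, "ay": 0, "az": 0, "grip": 0.85}
    - {"dx": 0, "dy": 26, "dz": 0, "ax": 0, "ay": 0, "az": 0, "grip": 0.85}
    - {"dx": 0, "dy": 20, "dz": 0, "ax": 0, "ay": 0, "az": 0, "grip": 0.85}
    - {"dx": 0, "dy": 0, "dz": 0, "ax": 0, "ay": 0, "az": 0, "grip": 0.85}
    - {"dx": 0, "dy": 0, "dz": 0, "ax": 0, "ay": 0, "az": 0, "grip": 0.85}

```text
time_s: 25.25
ee_pos: [526.3, 314.4, 87.5]
tcp_rot: [-0.705, -0.05, 0.048, 0.706]
ft_force: [-0.7, 0.0, 0.8]
grip_width: 0.85
```

```bash
python3 -c "
from h import *
go(526,312.5,86,0.137)"
```

```text
t 25.25 ee [526.33 314.35  87.54] rotvec deg [-0.05  0.09  0.11] F [-0.68  0.02  0.77] g 0.8497827121142457
shift in present tool axes [-0.58  1.53 -1.79]  in target tool axes [-0.58  1.54 -1.79]  dist 2.4267897321028284
tool x axis [0.99 0.14 0.  ] tool z [-0.14  0.99  0.  ]
```

servo_tool:
  plan:
    - {"dx": -0.5, "dy": 1, "dz": -1.5, "ax": 0, "ay": 0, "az": 0, "grip": 0.85}
    - {"dx": 0, "dy": 0, "dz": 0, "ax": 0, "ay": 0, "az": 0, "grip": 0.4}
    - {"dx": 0, "dy": 0, "dz": 0, "ax": 0, "ay": 0, "az": 0, "grip": 0}
    - {"dx": 0, "dy": 0, "dz": 0, "ax": 0, "ay": 0, "az": 0, "grip": 0}
    - {"dx": 0, "dy": 0, "dz": 0, "ax": 0, "ay": 0, "az": 0, "grip": 0}

```text
time_s: 25.75
ee_pos: [525.5, 312.8, 85.9]
tcp_rot: [-0.705, -0.049, 0.049, 0.706]
ft_force: [-1.1, 0.7, 6.2]
grip_width: 0.507
```

servo_tool:
  plan:
    - {"dx": 0, "dy": -5, "dz": 0, "ax": 0, "ay": 0, "az": 0, "grip": 0}
    - {"dx": 0, "dy": -10, "dz": 0, "ax": 0, "ay": 0, "az": 0, "grip": 0}
    - {"dx": 0, "dy": -25, "dz": 0, "ax": 0, "ay": 0, "az": 0, "grip": 0}
    - {"dx": 0, "dy": -45, "dz": 0, "ax": 0, "ay": 0, "az": 0, "grip": 0}
    - {"dx": 0, "dy": -45, "dz": 0, "ax": 0, "ay": 0, "az": 0, "grip": 0}

```text
time_s: 26.25
ee_pos: [524.4, 312.0, 216.4]
tcp_rot: [0.706, 0.049, -0.049, -0.705]
ft_force: [0.9, 0.8, -0.4]
grip_width: 0.507
```

servo_tool:
  plan:
    - {"dx": 0, "dy": -45, "dz": 0, "ax": 0, "ay": 3, "az": 0, "grip": 0}
    - {"dx": 0, "dy": -10, "dz": -20, "ax": 0, "ay": 2.5, "az": 0, "grip": 0}
    - {"dx": 0, "dy": 0, "dz": -45, "ax": 0, "ay": 0, "az": 0, "grip": 0}
    - {"dx": 0, "dy": 0, "dz": -45, "ax": 0, "ay": 0, "az": 0, "grip": 0}
    - {"dx": 0, "dy": 0, "dz": -45, "ax": 0, "ay": 0, "az": 0, "grip": 0}

```text
time_s: 26.75
ee_pos: [531.9, 155.4, 270.0]
tcp_rot: [0.707, 0.015, -0.015, -0.707]
ft_force: [0.3, -0.0, -0.1]
grip_width: 0.507
```

```bash
python3 -c "
from h import *
go(*unbay(0,36),265,0.041)"
```

```text
t 26.75 ee [531.91 155.37 270.  ] rotvec deg [ 0.02  0.1  -0.02] F [ 0.3  -0.03 -0.08] g 0.5071525792392686
shift in present tool axes [   7.87    5.04 -158.38]  in target tool axes [   8.13    5.   -158.37]  dist 158.6564497413573
tool x axis [ 1.    0.04 -0.  ] tool z [-0.04  1.   -0.  ]
```

servo_tool:
  plan:
    - {"dx": 3, "dy": 0, "dz": -45, "ax": 0, "ay": 0, "az": 0, "grip": 0}
    - {"dx": 3, "dy": 0, "dz": -45, "ax": 0, "ay": 0, "az": 0, "grip": 0}
    - {"dx": 1, "dy": 0, "dz": -45, "ax": 0, "ay": 0, "az": 0, "grip": 0}
    - {"dx": 0, "dy": 0, "dz": -20, "ax": 0, "ay": 0, "az": 0, "grip": 0}
    - {"dx": 0, "dy": 0, "dz": 0, "ax": 0, "ay": 0, "az": 0, "grip": 0}

```text
time_s: 27.25
ee_pos: [545.4, -2.0, 270.2]
tcp_rot: [0.708, 0.012, -0.013, -0.706]
ft_force: [-0.0, 0.2, -0.7]
grip_width: 0.508
```

servo_tool:
  plan:
    - {"dx": 0, "dy": 30, "dz": 0, "ax": 0, "ay": 0, "az": 0, "grip": 0}
    - {"dx": 0, "dy": 20, "dz": 0, "ax": 0, "ay": 0, "az": 0, "grip": 0}
    - {"dx": 0, "dy": 0, "dz": 0, "ax": 0, "ay": 0, "az": 0, "grip": 0}
    - {"dx": 0, "dy": 0, "dz": 0, "ax": 0, "ay": 0, "az": 0, "grip": 0}

```text
time_s: 27.65
ee_pos: [546.0, 3.7, 220.2]
tcp_rot: [0.707, 0.015, -0.016, -0.707]
ft_force: [0.3, 0.2, -1.0]
grip_width: 0.503
```

```bash
python3 -c "
from h import *
go(*unbay(0,36),210,0.041)
print(bay(readout.get_state()['ee_pos']))
t=vision.get_image('scene')[:,:,::-1]
cv2.imwrite('pics/s12.png',cv2.resize(t[170:320,240:400],None,fx=5,fy=4,interpolation=cv2.INTER_CUBIC)[:,:800])
cv2.imwrite('pics/s12f.png',t)"
```

```text
t 27.65 ee [546.01   3.73 220.23] rotvec deg [ 0.    0.15 -0.04] F [ 0.31  0.23 -1.05] g 0.5032728586786837
shift in present tool axes [ 0.25 10.23 -6.28]  in target tool axes [ 0.26 10.23 -6.28]  dist 12.001313960213015
tool x axis [ 1.    0.04 -0.  ] tool z [-0.04  1.    0.  ]
[ -0.26  42.28 220.23]
```

View pics/s12.png

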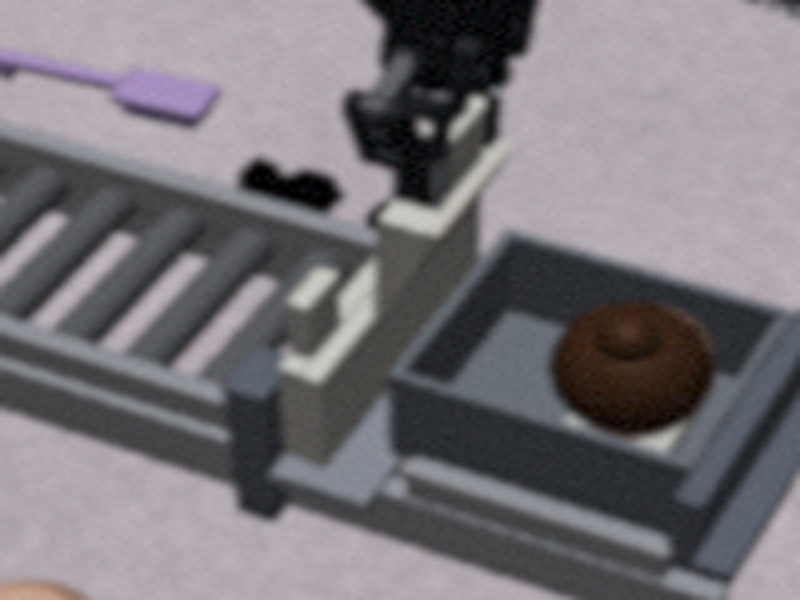

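```bash
python3 - <<'E'
from h import *
Z5=lambda x,y:((x+.5)/5-.5+240,(y+.5)/4-.5+170)
for p,z in [((380,215),215),((434,233),215),((508,145),215),((280,365),126),((320,382),126),((392,378),120),((512,236),120),((380,208),215)]: print(p,bay(onz("scene",Z5(*p),z)))
E
```

```text
(380, 215) [ 32.21292118  27.03677373 215.        ]
(434, 233) [ 33.6864646   52.43518515 215.        ]
(508, 145) [-37.11659868  52.33997    215.        ]
(280, 365) [ 75.33449812  -0.47106491 126.        ]
(320, 382) [ 77.99280933  20.37449728 126.        ]
(392, 378) [ 57.61111843  44.3298132  120.        ]
(512, 236) [-59.31331464  46.32791393 120.        ]
(380, 208) [ 27.80361826  24.78137635 215.        ]
```

servo_tool:
  plan:
    - {"dx": 0, "dy": 0, "dz": -3, "ax": 0, "ay": 0, "az": 0, "grip": 0}
    - {"dx": 0, "dy": 10, "dz": 0, "ax": 0, "ay": 0, "az": 0, "grip": 0}
    - {"dx": 0, "dy": 10, "dz": 0, "ax": 0, "ay": 0, "az": 0, "grip": 0}
    - {"dx": 0, "dy": 8, "dz": 0, "ax": 0, "ay": 0, "az": 0, "grip": 0}
    - {"dx": 0, "dy": 0, "dz": 0, "ax": 0, "ay": 0, "az": 0, "grip": 0}

```text
time_s: 28.2
ee_pos: [545.2, 0.2, 190.4]
tcp_rot: [0.707, 0.014, -0.016, -0.707]
ft_force: [0.3, 0.5, -1.4]
grip_width: 0.511
```

servo_tool:
  plan:
    - {"dx": 0, "dy": 5, "dz": 0, "ax": 0, "ay": 0, "az": 0, "grip": 0}
    - {"dx": 0, "dy": 0, "dz": 0, "ax": 0, "ay": 0, "az": 0, "grip": 0}
    - {"dx": 0, "dy": 0, "dz": 0, "ax": 0, "ay": 0, "az": 0, "grip": 0}

```text
time_s: 28.5
ee_pos: [546.4, 0.1, 187.0]
tcp_rot: [0.707, 0.015, -0.015, -0.707]
ft_force: [-0.8, 0.0, -1.0]
grip_width: 0.511
```

```bash
python3 -c "
from h import *
go(*unbay(0,36),210,0.041)
print(bay(readout.get_state()['ee_pos']))
t=vision.get_image('scene')[:,:,::-1]
cv2.imwrite('pics/s13.png',cv2.resize(t[190:310,270:370],None,fx=5,fy=5,interpolation=cv2.INTER_CUBIC))"
```

```text
t 28.5 ee [546.38   0.11 187.05] rotvec deg [0.   0.11 0.01] F [-0.84  0.02 -0.99] g 0.5108372610286899
shift in present tool axes [  0.03 -22.95  -2.64]  in target tool axes [  0.03 -22.95  -2.64]  dist 23.102447711980382
tool x axis [1.   0.04 0.  ] tool z [-0.04  1.   -0.  ]
[ -0.03  38.64 187.05]
```

View pics/s13.png

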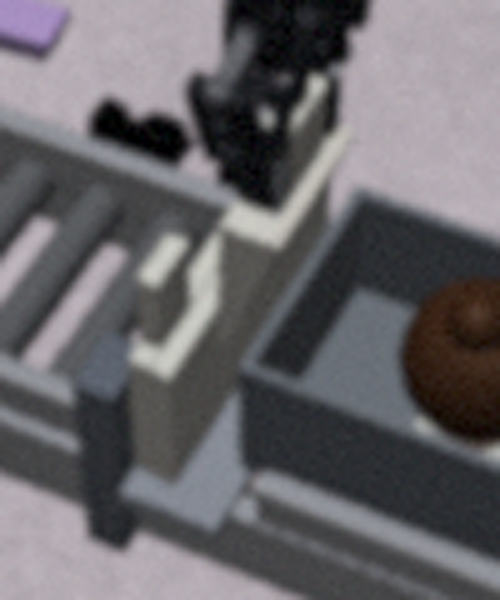

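servo_tool:
  plan:
    - {"dx": 0, "dy": 6, "dz": 0, "ax": 0, "ay": 0, "az": 0, "grip": 0}
    - {"dx": 0, "dy": 0, "dz": -1, "ax": 0, "ay": 0, "az": 0, "grip": 0}
    - {"dx": 0, "dy": 0, "dz": -1, "ax": 0, "ay": 0, "az": 0, "grip": 0}
    - {"dx": 0, "dy": 0, "dz": 0, "ax": 0, "ay": 0, "az": 0, "grip": 0}

```text
time_s: 28.95
ee_pos: [546.1, -1.4, 180.8]
tcp_rot: [-0.707, -0.015, 0.015, 0.707]
ft_force: [-0.5, 2.5, -2.4]
grip_width: 0.509
```

servo_tool:
  plan:
    - {"dx": 0, "dy": 0, "dz": -1, "ax": 0, "ay": 0, "az": 0, "grip": 0}
    - {"dx": 0, "dy": 0, "dz": 0, "ax": 0, "ay": 0, "az": 0, "grip": 0}

```text
time_s: 29.15
ee_pos: [546.1, -1.9, 180.9]
tcp_rot: [-0.706, -0.015, 0.016, 0.707]
ft_force: [-1.0, 4.4, -2.3]
grip_width: 0.505
```

servo_tool:
  plan:
    - {"dx": 0, "dy": 0, "dz": -1, "ax": 0, "ay": 0, "az": 0, "grip": 0}
    - {"dx": 0, "dy": 0, "dz": 0, "ax": 0, "ay": 0, "az": 0, "grip": 0}

```text
time_s: 29.35
ee_pos: [546.3, -2.7, 181.0]
tcp_rot: [-0.706, -0.015, 0.015, 0.708]
ft_force: [-1.6, 6.0, -0.9]
grip_width: 0.507
```

servo_tool:
  plan:
    - {"dx": 0, "dy": 0, "dz": 1.5, "ax": 0, "ay": 0, "az": 0, "grip": 0}
    - {"dx": 0, "dy": 0, "dz": 0, "ax": 0, "ay": 0, "az": 0, "grip": 0}

```text
time_s: 29.55
ee_pos: [546.3, -2.3, 181.0]
tcp_rot: [0.707, 0.015, -0.015, -0.707]
ft_force: [-1.6, 4.0, -2.3]
grip_width: 0.509
```

```bash
python3 -c "
from h import *
go(*unbay(0,36),210,0.041)
print(bay(readout.get_state()['ee_pos']))
t=vision.get_image('scene')[:,:,::-1]
cv2.imwrite('pics/s14.png',cv2.resize(t[190:310,270:370],None,fx=5,fy=5,interpolation=cv2.INTER_CUBIC))"
```

```text
t 29.55 ee [546.26  -2.27 180.96] rotvec deg [ 0.01  0.13 -0.02] F [-1.57  4.03 -2.29] g 0.5085445735073644
shift in present tool axes [  0.25 -29.04  -0.27]  in target tool axes [  0.26 -29.04  -0.27]  dist 29.043767369334613
tool x axis [ 1.    0.04 -0.  ] tool z [-0.04  1.   -0.  ]
[ -0.26  36.27 180.96]
```

View pics/s14.png

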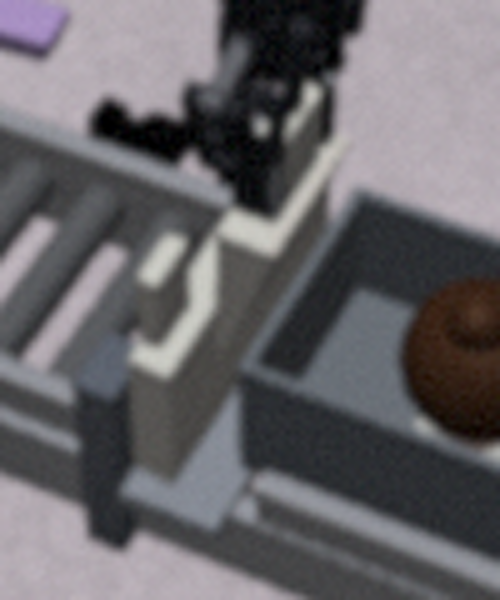

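servo_tool:
  plan:
    - {"dx": 0, "dy": 5, "dz": 0.4, "ax": 0, "ay": 0, "az": 0, "grip": 0}
    - {"dx": 0, "dy": 5, "dz": 0, "ax": 0, "ay": 0, "az": 0, "grip": 0}
    - {"dx": 0, "dy": 5, "dz": 0, "ax": 0, "ay": 0, "az": 0, "grip": 0}
    - {"dx": 0, "dy": 5, "dz": 0, "ax": 0, "ay": 0, "az": 0, "grip": 0}
    - {"dx": 0, "dy": 0, "dz": 0, "ax": 0, "ay": 0, "az": 0, "grip": 0}

```text
time_s: 30.1
ee_pos: [546.1, -2.1, 160.1]
tcp_rot: [0.707, 0.015, -0.015, -0.707]
ft_force: [-0.4, 1.8, -3.3]
grip_width: 0.504
```

servo_tool:
  plan:
    - {"dx": 0, "dy": 2, "dz": 0, "ax": 0, "ay": 0, "az": 0, "grip": 0}
    - {"dx": 0, "dy": 2, "dz": 0, "ax": 0, "ay": 0, "az": 0, "grip": 0}
    - {"dx": 0, "dy": 0, "dz": 0, "ax": 0, "ay": 0, "az": 0, "grip": 0}

```text
time_s: 30.4
ee_pos: [546.4, -2.1, 156.8]
tcp_rot: [0.707, 0.015, -0.015, -0.707]
ft_force: [0.4, 1.8, -1.6]
grip_width: 0.51
```

servo_tool:
  plan:
    - {"dx": 0, "dy": 2, "dz": 0, "ax": 0, "ay": 0, "az": 0, "grip": 0}
    - {"dx": 0, "dy": 2, "dz": 0, "ax": 0, "ay": 0, "az": 0, "grip": 0}
    - {"dx": 0, "dy": 0, "dz": 0, "ax": 0, "ay": 0, "az": 0, "grip": 0}

```text
time_s: 30.7
ee_pos: [546.4, -2.0, 152.7]
tcp_rot: [0.707, 0.015, -0.015, -0.707]
ft_force: [1.1, 3.0, -1.3]
grip_width: 0.5
```

servo_tool:
  plan:
    - {"dx": 0, "dy": 2, "dz": 0, "ax": 0, "ay": 0, "az": 0, "grip": 0}
    - {"dx": 0, "dy": 1, "dz": 0, "ax": 0, "ay": 0, "az": 0, "grip": 0}
    - {"dx": 0, "dy": 0, "dz": 0, "ax": 0, "ay": 0, "az": 0, "grip": 0}

```text
time_s: 31.0
ee_pos: [546.3, -2.0, 149.8]
tcp_rot: [0.707, 0.015, -0.015, -0.707]
ft_force: [0.9, 2.1, -2.0]
grip_width: 0.505
```

servo_tool:
  plan:
    - {"dx": 0, "dy": 1, "dz": 0, "ax": 0, "ay": 0, "az": 0, "grip": 0}
    - {"dx": 0, "dy": 1, "dz": 0, "ax": 0, "ay": 0, "az": 0, "grip": 0}
    - {"dx": 0, "dy": 0, "dz": 0, "ax": 0, "ay": 0, "az": 0, "grip": 0}

```text
time_s: 31.3
ee_pos: [546.5, -2.2, 148.2]
tcp_rot: [0.707, 0.015, -0.015, -0.707]
ft_force: [-0.3, 2.8, 2.1]
grip_width: 0.509
```

servo_tool:
  plan:
    - {"dx": 0, "dy": 1, "dz": 0, "ax": 0, "ay": 0, "az": 0, "grip": 0}
    - {"dx": 0, "dy": 1, "dz": 0, "ax": 0, "ay": 0, "az": 0, "grip": 0}
    - {"dx": 0, "dy": 0, "dz": 0, "ax": 0, "ay": 0, "az": 0, "grip": 0}

```text
time_s: 31.6
ee_pos: [546.9, -2.6, 147.1]
tcp_rot: [-0.707, -0.015, 0.014, 0.707]
ft_force: [-2.1, 0.5, 11.3]
grip_width: 0.507
```

```bash
python3 -c "
from h import *
go(*unbay(0,36),145,0.041)
t=vision.get_image('scene')[:,:,::-1]
cv2.imwrite('pics/s15.png',cv2.resize(t[190:310,270:370],None,fx=5,fy=5,interpolation=cv2.INTER_CUBIC))"
```

```text
t 31.6 ee [546.9   -2.58 147.05] rotvec deg [-0.01  0.04  0.06] F [-2.1   0.51 11.27] g 0.5070027807226635
shift in present tool axes [-0.38  2.05  0.06]  in target tool axes [-0.38  2.05  0.06]  dist 2.0877857051777426
tool x axis [1.   0.04 0.  ] tool z [-0.04  1.    0.  ]
```

View pics/s15.png

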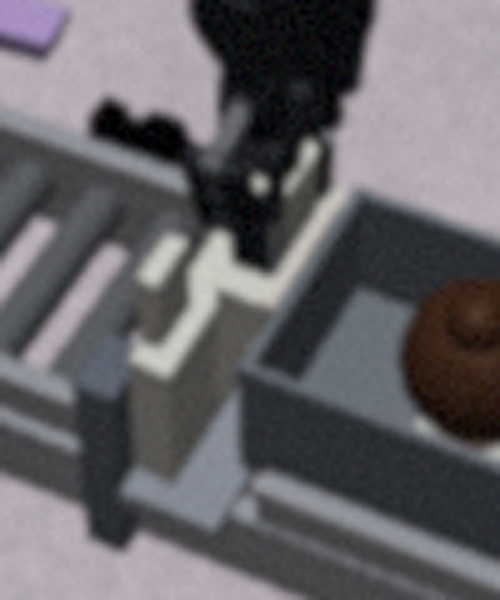

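servo_tool:
  plan:
    - {"dx": 0, "dy": 0.4, "dz": 0, "ax": 0, "ay": 0, "az": 0, "grip": 0}
    - {"dx": 0, "dy": 0, "dz": 0, "ax": 0, "ay": 0, "az": 0, "grip": 0}
    - {"dx": 0, "dy": 0, "dz": 0, "ax": 0, "ay": 0, "az": 0, "grip": 0}
    - {"dx": 0, "dy": 0, "dz": 0, "ax": 0, "ay": 0, "az": 0, "grip": 0}
    - {"dx": 0, "dy": 0, "dz": 0, "ax": 0, "ay": 0, "az": 0, "grip": 0}

```text
time_s: 32.15
ee_pos: [547.0, -2.6, 146.9]
tcp_rot: [-0.707, -0.015, 0.014, 0.707]
ft_force: [-2.3, 0.3, 14.5]
grip_width: 0.51
```

servo_tool:
  plan:
    - {"dx": 0, "dy": 0, "dz": 0, "ax": 0, "ay": 0, "az": 0, "grip": 0}
    - {"dx": 0, "dy": 0, "dz": 0, "ax": 0, "ay": 0, "az": 0, "grip": 0}
    - {"dx": 0, "dy": 0, "dz": 0, "ax": 0, "ay": 0, "az": 0, "grip": 0}
    - {"dx": 0, "dy": 0, "dz": 0, "ax": 0, "ay": 0, "az": 0, "grip": 0}
    - {"dx": 0, "dy": 0, "dz": 0, "ax": 0, "ay": 0, "az": 0, "grip": 0}

```text
time_s: 32.65
ee_pos: [547.0, -2.6, 146.9]
tcp_rot: [-0.707, -0.015, 0.014, 0.707]
ft_force: [-3.2, 0.6, 14.1]
grip_width: 0.505
```

```bash
python3 -c "
from h import *
go(*unbay(0,36),145,0.041)
t=vision.get_image('scene')[:,:,::-1]
cv2.imwrite('pics/s16.png',cv2.resize(t[170:330,240:420],None,fx=4,fy=3.7,interpolation=cv2.INTER_CUBIC))"
```

```text
t 32.65 ee [546.95  -2.63 146.94] rotvec deg [-0.02  0.03  0.07] F [-3.25  0.64 14.06] g 0.505132114969003
shift in present tool axes [-0.43  1.94  0.11]  in target tool axes [-0.42  1.94  0.11]  dist 1.9922222125534408
tool x axis [1.   0.04 0.  ] tool z [-0.04  1.    0.  ]
```

View pics/s16.png

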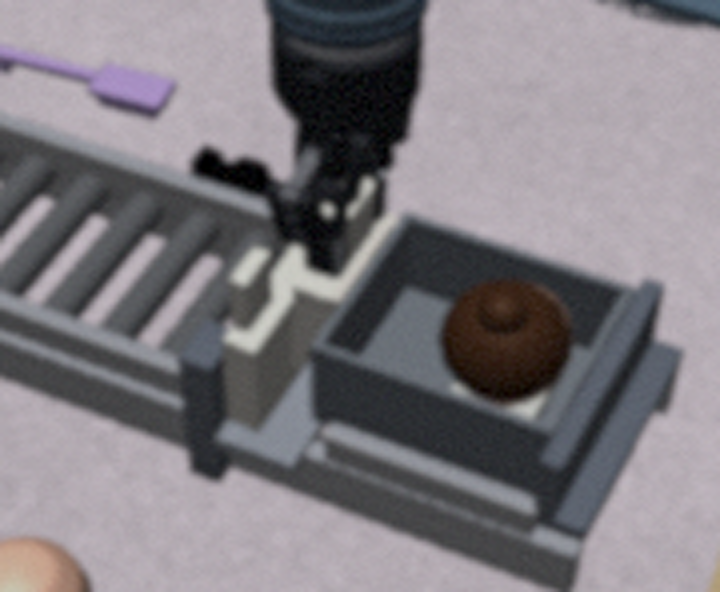

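```bash
python3 -c "
from rig import env, readout
print(env.job_done()); s=readout.get_state(); print(s['time_s'],s['ee_pos'],s['ft_force'],s['grip_width'])"
```

```text
the job is handed in; nothing more can be done
None
the job is handed in; nothing more can be done
```

I pushed the tote between the posts and against the end stop. I then stood both spacers on the sill, since one was not enough for the gap of about 41 mm. The wedge is pressed thin edge down between the spacers and the tote, and I handed the job in at about 33 s while still gripping it and holding it pressed in. `env.job_done()` gives no verdict, so the result is not confirmed.

**Last checks, just before handing in:**
- The wedge was jammed and still, with a steady upward force of about 14 N on the tool.
- Its bottom edge was at about z = 67 mm, which is about 18 mm above the sill and 53 mm below the tote's rim.
- The gripper was closed on the wedge's tab, opening 0.51.
- The last picture shows the tote against the stop, the spacers upright on the posts and the wedge upright between them. The hairbrush and shoes look unmoved, judged by eye and not measured.

**What disagreed or was not measured:**
- The two cameras gave different positions for the tote's tail: about 40 mm from the posts in the top view, and about 45 mm in the scene view. The depth at which the wedge jammed implies about 21 mm left beside the spacers, which fits the top view.
- I could not measure the contact forces on the stop, posts and spacers directly. I take them to be enough from the 14 N press.

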